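# Pin test bars into a bench pull tester and lock its yoke

### The arm

A 6-joint arm with a two-finger parallel gripper is mounted at the origin on the work surface. World frame = base frame: x ahead of the robot, y to its left, z up, the work surface at z = 0. Lengths are in m, angles in rad, forces in N, time in s.
With the tool pointing down it reaches from about 0.375 to 0.9 m from the base axis. Payload 3.1 kg.
Tool frame: the origin (TCP) lies on the centre line of the jaws, within the pads' length; the fingertips stand robot.tip_reach ahead of it and the grasp point (between the pads) lies 8 mm behind it (robot.tip_reach is the distance from the TCP to the fingertips, in m); z points along the fingers, y is the line along which they close (so a half turn about z gives the same grasp; the last joint's range is limited). The gripper opens to 87 mm and grips with 3 to 60 N. Pads are 19 mm wide; open, the fingers measure 117 mm over their backs; the gripper's body (75 mm by 190 mm) begins 51 mm behind the grasp point.
Start: joints at [-1.369, 0.527, 1.433, -0, 1.181, -0.178], TCP at [0.232, -0.58, 0.234] pointing down, gripper open.
Joint ranges: [-3.08, 3.08], [-0.75, 2.2], [0.22, 2.44], [-1.43, 4.57], [0, 2.65], [-2.85, 2.85]. Speed limits (rad/s): [2.79, 2.79, 3.14, 3.14, 3.14, 3.14].

### API

Orientations are given as a unit quaternion [x, y, z, w].
In Python, from rig import robot gives the robot as it stands.
- The arm moves only by the tool jog_arm, never from a script. Its argument "motion" is one flat list of numbers, 7 for each row, row after row: the shift along the tool's x, y, z scaled (see below), then the turn, a rotation vector about the tool's x, y, z scaled (see below), then the gripper's target within -1 to 1 (shut at 1, half-way at 0, fully open at -1). In form: [x, y, z, rx, ry, rz, hand, x, y, z, rx, ry, rz, hand, ...]. A call has 1 to 12 rows; each row shifts and turns the commanded pose from where the row before left it, along the tool's axes as they then stand; what a row does not reach is not made up. The controller multiplies each number of a shift by 4 cm and each number of a turn by 4 degrees. A row lasts 1/8 s, in which the tool goes at most 62.5 mm and 10.7 degrees, less where a joint would pass 70% of its speed; a pose out of reach is approached as far as the arm can. A call with a number of a shift or a turn outside -1 to 1 is refused whole. A call with a gripper value outside its range is refused whole. The fingers move at their own pace and stop on an object; "grip_force" is the grip in N (left out, the last holds). Time passes only in rows, so rows that do not move let the fingers close. It gives the time, the measured TCP pose, the force, the opening and the grip force at its end, in the units of the state.
- robot.get_obs(): the state, without advancing time (a new reading comes with each control period).
- robot.camera(name): name is "scene" or "side" or "wrist"; returns the picture (400x640x3 uint8, blue, green, red); there is no depth.
- robot.calibration(name): a dict with "fx", "fy", "cx", "cy" (pixels), "R" (3x3) and "t" (3): a world point X has camera coordinates R X + t; the wrist camera has in their place "T_tool_cam" (4x4, takes a point from camera to tool coordinates, whose origin is the TCP and whose axes are the flange's). Camera axes: x right, y down, z forward; pixel columns grow to the right and rows downward; lengths in m; the calibration is good to about 2 mm. The wrist camera is an equidistant fisheye: a pixel r from the principal point sees the ray r / f radians off the axis. A picture is of the moment at which its call begins: read the wrist's pose just before it. calibration takes no time and is no camera call.
- robot.hand_in(): hands the job in; it is judged then, once.
The state is a dict: "time": time; "q": joint angles; "joint_velocities": joint speeds; "joint_torque": joint torques, N m; "position": TCP position; "tool_rot": TCP orientation; "ft_force": force on the tool from outside, world axes, zero at the start; "moment": the same for the moment, N m; "grip_width": finger opening in m; "grip_force": force on a finger pad.
Only numpy, scipy, OpenCV 4.12 (cv2) and the standard library are available. Lean on these libraries where they do the work, as an engineer would, in place of code of your own. Each camera call takes 0.05 s, during which the arm holds its last target. There are 200 camera calls.

### The job

Set up the pull tester for the next test: flip the red cam lever up to free the sliding yoke and draw the yoke out for room, lay every loose test bar lengthwise in a station of the tester, slide the yoke back in until the holes line up, and push a pin from the rack down through both ends of every bar until its head sits on the bar. Once all are pinned, flip the lever fully down again to lock the yoke. Leave the bowl, the weight and the black case where they stand.

Things in the scene. Friction and masses are not known exactly. Their poses are not given: they have to be found in the camera images.
- rig: bench pull tester (fixed): flat bed 170 x 390, 20 thick, carrying a fixed anchor block (at its -y) and a sliding yoke (at +y); two stations side by side at x = -45 and +45. y axis: pull line, x across, z up; origin on the bench under the middle of the stations. A bar lies bridging anchor and yoke, an eye in a seat of each; between the blocks its waist is free, 24 mm above the bed
- yoke (a joint): sliding yoke, m (0 to 0.05): its hole line is at y = 60 mm + this in the rig's frame. Larger is further out; about 0.009 when it stops against the ends of laid bars, all holes then in line within some 1 mm. Starts too far in for a bar to fit. Block 160 wide; seats run from 50 mm on the anchor's side of the hole line to an end wall 18.5 mm beyond. Slides with 6 to 8 N, lever up; held fast by the cam, lever down
- lever (a joint): red cam lever on the yoke, rad: 0 = fully down, locked (handle points to the rig's +y, 20 degrees above level); grows as the handle swings up about the rig's x axis to a stop at 1.6 (22 degrees past upright, towards the anchor). The cam lets go of the bed above about 1.0; up means above 1.2, down below 0.1. Stays where left; takes up to about 5 N at the grip
- lever_pivot (a point): hinge axis of the cam lever, 38 mm above the bench, 58 mm beyond the yoke's hole line and 40 mm to the rig's +x; the axis runs along the rig's x. The steel ears beside it are 53 high
- lever_grip (a point): point on the lever handle to pinch across its width, 66 mm from lever_pivot; the handle is 16 wide (along the rig's x), 12 thick and ends 18 mm further out
- knob_grip (a point): middle of the yoke's black round pull knob, 30 diameter, 34 tall (from 50 to 84 above the bench; this point at 70); moves with the yoke
- anchor_near (a point): point on the axis of the vertical hole (15 mm, through the seat floor) of the anchor block's near seat, rig x = -45 mm, 56 mm above the bench: top level of a bar in the seat, where the underside of a fully pushed-in pin's head comes to rest. Seat open above, floor 12 below this point, 45 wide; side and end walls 57 above the bench. Block: rig y -102 to -30; end wall face y -88.5, hole y -70
- anchor_far (a point): point on the axis of the vertical hole (15 mm, through the seat floor) of the anchor block's far seat, rig x = +45 mm, 56 mm above the bench: top level of a bar in the seat, where the underside of a fully pushed-in pin's head comes to rest. Seat open above, floor 12 below this point, 45 wide; side and end walls 57 above the bench. Block: rig y -102 to -30; end wall face y -88.5, hole y -70
- yoke_near (a point): point on the axis of the vertical hole (15 mm, through the seat floor) of the yoke's near seat, rig x = -45 mm, 56 mm above the bench: top level of a bar in the seat, where the underside of a fully pushed-in pin's head comes to rest. Seat open above, floor 12 below this point, 45 wide; side and end walls 57 above the bench. Moves with the yoke
- yoke_far (a point): point on the axis of the vertical hole (15 mm, through the seat floor) of the yoke's far seat, rig x = +45 mm, 56 mm above the bench: top level of a bar in the seat, where the underside of a fully pushed-in pin's head comes to rest. Seat open above, floor 12 below this point, 45 wide; side and end walls 57 above the bench. Moves with the yoke
- seat_near (a point): middle of the near station at seat-floor level, 44 mm above the bench: where the origin of a bar laid and pinned there comes to be, the bar's y axis along the rig's (either way round)
- seat_far (a point): middle of the far station at seat-floor level, 44 mm above the bench: where the origin of a bar laid and pinned there comes to be, the bar's y axis along the rig's (either way round)
- bar_a: flat test bar, cream polymer, 176 long x 12 thick; each end an eye 40 wide x 36 long with a 15 mm hole through it, hole centres 140 apart; waist between 24 wide, 104 long. Both ends and faces alike. Origin: centre of the underside; y axis along the bar, z up. 0.11 to 0.22 kg. Starts flat on the bench; may be absent
- bar_b: flat test bar, dark grey-green composite, 176 long x 12 thick; each end an eye 40 wide x 36 long with a 15 mm hole through it, hole centres 140 apart; waist between 24 wide, 104 long. Both ends and faces alike. Origin: centre of the underside; y axis along the bar, z up. 0.11 to 0.22 kg. Starts flat on the bench; may be absent
- rack: wooden pin rack (fixed), 44 x 190 x 40 high, four 16 mm holes in a row along its y axis at -67.5, -22.5, 22.5 and 67.5; a pin's head rests on its top. Origin: centre of its underside
- pin_1: retaining pin, 68 tall, stands in the rack: blue round head 24 diameter x 34 tall over a steel shank 12 diameter, 34 long whose last 10 mm taper to 5 mm. Origin: on the axis at the underside of the head; z up out of the head. 0.08 kg
- pin_2: retaining pin, 68 tall, stands in the rack: blue round head 24 diameter x 34 tall over a steel shank 12 diameter, 34 long whose last 10 mm taper to 5 mm. Origin: on the axis at the underside of the head; z up out of the head. 0.08 kg
- pin_3: retaining pin, 68 tall, stands in the rack: blue round head 24 diameter x 34 tall over a steel shank 12 diameter, 34 long whose last 10 mm taper to 5 mm. Origin: on the axis at the underside of the head; z up out of the head. 0.08 kg
- pin_4: retaining pin, 68 tall, stands in the rack: blue round head 24 diameter x 34 tall over a steel shank 12 diameter, 34 long whose last 10 mm taper to 5 mm. Origin: on the axis at the underside of the head; z up out of the head. 0.08 kg
- bowl: bystander: pale plastic bowl, 120 diameter, 60 high; origin centre of underside
- weight: bystander: round steel test weight with a brass knob, 63 diameter, 54 high; origin centre of underside
- case: bystander: open black instrument case 97 x 130, its lid standing 85 high; origin centre of underside

How it is judged:
On the way, in this order (a step that is already met when the one before it is completed fails the run):
1. the cam lever is flipped up, freeing the yoke (value of joint lever above 1.1 rad), for 0.2 s.
2. with the lever still up, every bar lies in a station with a pin fully home through each end (((distance between bar_a and seat_near below 0.007 m and distance between any of pin_1, pin_2, pin_3, pin_4 and anchor_near below 0.006 m and distance between any of pin_1, pin_2, pin_3, pin_4 and yoke_near below 0.006 m) or (distance between bar_a and seat_far below 0.007 m and distance between any of pin_1, pin_2, pin_3, pin_4 and anchor_far below 0.006 m and distance between any of pin_1, pin_2, pin_3, pin_4 and yoke_far below 0.006 m)) and ((distance between bar_b and seat_near below 0.007 m and distance between any of pin_1, pin_2, pin_3, pin_4 and anchor_near below 0.006 m and distance between any of pin_1, pin_2, pin_3, pin_4 and yoke_near below 0.006 m) or (distance between bar_b and seat_far below 0.007 m and distance between any of pin_1, pin_2, pin_3, pin_4 and anchor_far below 0.006 m and distance between any of pin_1, pin_2, pin_3, pin_4 and yoke_far below 0.006 m)) and value of joint lever above 1 rad), for 0.2 s.
At the end, for the whole second after the job is handed in: every bar present lies in a station (within 7 mm of its middle) with a pin through each end, the underside of each pin's head within 6 mm of resting on the bar over the hole; the cam lever is down (below 0.15 rad); bars at rest (((distance between bar_a and seat_near below 0.007 m and distance between any of pin_1, pin_2, pin_3, pin_4 and anchor_near below 0.006 m and distance between any of pin_1, pin_2, pin_3, pin_4 and yoke_near below 0.006 m) or (distance between bar_a and seat_far below 0.007 m and distance between any of pin_1, pin_2, pin_3, pin_4 and anchor_far below 0.006 m and distance between any of pin_1, pin_2, pin_3, pin_4 and yoke_far below 0.006 m)) and ((distance between bar_b and seat_near below 0.007 m and distance between any of pin_1, pin_2, pin_3, pin_4 and anchor_near below 0.006 m and distance between any of pin_1, pin_2, pin_3, pin_4 and yoke_near below 0.006 m) or (distance between bar_b and seat_far below 0.007 m and distance between any of pin_1, pin_2, pin_3, pin_4 and anchor_far below 0.006 m and distance between any of pin_1, pin_2, pin_3, pin_4 and yoke_far below 0.006 m)) and value of joint lever below 0.15 rad and linear speed of each of bar_a, bar_b below 0.02 m/s); the robot touches nothing.
It fails at once if the bowl is pushed more than 3 cm (distance of bowl from where it was at the start of the episode above 0.03 m).
It fails at once if the weight is pushed more than 3 cm (distance of weight from where it was at the start of the episode above 0.03 m).
It fails at once if the case is pushed more than 3 cm (distance of case from where it was at the start of the episode above 0.03 m).
Of bar_a, bar_b only 1 to 2 are there at a start; the rules pass over those that are not, and their reading is None.
At some moment in a run one of bar_a, bar_b may be knocked a few centimetres aside while the robot is not near it.
It also fails if it takes over 210 s, if anything falls off the work surface, if the arm or the gripper's body presses on something with over 40 N, if the wrist force passes 120 N, or if a joint passes its speed limit or range.

## Working session

There is one attempt and no reset: what is moved stays moved. The work goes in short steps, Python scripts to look and compute and a tool call to move; the robot and the scene stay as the last step left them, time stands still between calls to the robot, and variables do not carry over. Pictures are saved under pics/ and viewed, at most 14 in all, crops included, and the job is handed in when it is done.

Besides the shell and the picture viewer there is one more tool, called as name(argument=value, ...) on one line, values as JSON. jog_arm: Moves the arm, as the interface text tells. Shifts and turns lie within -1 to 1; 1 stands for 4 cm of shift or 4 degrees of turn. Its arguments: {"type":"object","properties":{"motion":{"type":"array","items":{"type":"number"}},"grip_force":{"type":"number"}},"required":["motion"]}

```bash
mkdir -p pics; ls; cat > h.py <<'E'
import numpy as np, cv2
from scipy.spatial.transform import Rotation as Ro
from rig import robot
def ray(name,u,v,obs=None):
    c=robot.calibration(name)
    x=(u-c['cx'])/c['fx'];y=(v-c['cy'])/c['fy']
    if name!='wrist':
        R=np.array(c['R']);t=np.array(c['t']);return -R.T@t, R.T@np.array([x,y,1.])
    r=np.hypot(x,y);d=np.array([np.sinc(r/np.pi)*x,np.sinc(r/np.pi)*y,np.cos(r)])
    T=np.array(c['T_tool_cam']);o=obs or robot.get_obs();R=Ro.from_quat(o['tool_rot']).as_matrix()
    return np.array(o['position'])+R@T[:3,3], R@T[:3,:3]@d
def on(name,u,v,z,obs=None):
    p,d=ray(name,u,v,obs);return p+d*(z-p[2])/d[2]
def proj(name,X,obs=None):
    c=robot.calibration(name);X=np.array(X,float)
    if name!='wrist':
        p=np.array(c['R'])@X+np.array(c['t']);return c['cx']+c['fx']*p[0]/p[2],c['cy']+c['fy']*p[1]/p[2]
    T=np.array(c['T_tool_cam']);o=obs or robot.get_obs();R=Ro.from_quat(o['tool_rot']).as_matrix()
    p=T[:3,:3].T@(R.T@(X-np.array(o['position']))-T[:3,3])
    a=np.arctan2(np.hypot(p[0],p[1]),p[2]);n=np.hypot(p[0],p[1])+1e-12
    return c['cx']+c['fx']*a*p[0]/n,c['cy']+c['fy']*a*p[1]/n
def snap(name,tag):
    o=robot.get_obs();im=robot.camera(name);cv2.imwrite(f'pics/{tag}.png',im);return im,o
def tool():
    o=robot.get_obs();R=Ro.from_quat(o['tool_rot']).as_matrix();return np.array(o['position']),R
def go(X,yaw=None):
    "move rows needed to bring TCP to X, tool down w/ tool y axis at yaw (deg, mod 180) "
    p,R=tool();d=R.T@(np.array(X)-p)/.04
    out='shift units '+str(d.round(2))
    if yaw is not None:
        cur=np.degrees(np.arctan2(R[1,1],R[0,1]));e=(yaw-cur+90)%180-90
        out+=f' yaw now {cur:.2f} turn rz units {-e/4:.2f}'
    print(out)
E
python3 - <<'E'
from h import *
for n in('scene','side','wrist'): snap(n,n+'0')
o=robot.get_obs();print(o, robot.tip_reach)
print(tool()[1].round(3), robot.calibration('wrist'))
for n in('scene','side'): print(ray(n,320,200))
E
```

```text
pics
{'time': 0.15, 'q': array([-1.36950017e+00,  5.28265346e-01,  1.43359779e+00, -3.92293403e-05,
        1.18141251e+00, -1.78438520e-01]), 'joint_velocities': array([ 0.0014757 , -0.00283167, -0.00531765,  0.00113477, -0.00114722,
        0.00023402]), 'joint_torque': array([ 3.91777821e-04, -4.40429664e+01, -1.76843709e+01,  6.32489542e-02,
        5.52467303e-02, -1.00209527e-04]), 'position': array([ 0.23161371, -0.57991404,  0.23279185]), 'tool_rot': array([ 9.82027525e-01,  1.88735878e-01, -2.77560225e-05, -8.41234421e-04]), 'ft_force': array([ 0.31347476,  0.40009232, -0.23908382]), 'moment': array([ 0.00629928,  0.01403699, -0.00064423]), 'grip_force': 0.0, 'grip_width': 0.08695737399868926} 0.011
[[ 0.929  0.371 -0.   ]
 [ 0.371 -0.929  0.002]
 [ 0.    -0.002 -1.   ]] {'fx': 309.70691628693146, 'fy': 309.70691628693146, 'cx': 316.1441646618563, 'cy': 197.96646988816596, 'T_tool_cam': array([[-3.85983024e-04, -9.67628448e-01, -2.52378758e-01,
         6.94830194e-02],
       [ 9.99999774e-01, -2.34565930e-04, -6.30046170e-04,
         3.72831481e-04],
       [ 5.50451139e-04, -2.52378944e-01,  9.67628320e-01,
        -1.50887980e-01],
       [ 0.00000000e+00,  0.00000000e+00,  0.00000000e+00,
         1.00000000e+00]])}
(array([1.27497009, 0.94167353, 0.90065833]), array([-0.45525244, -0.67428663, -0.58151137]))
(array([ 0.4992187 , -0.89344818,  0.67424304]), array([ 0.1303259 ,  0.81575123, -0.56364565]))
```

View pics/scene0.png

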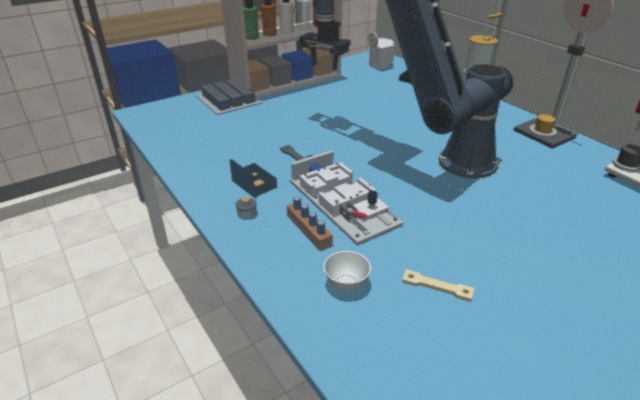

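View pics/side0.png

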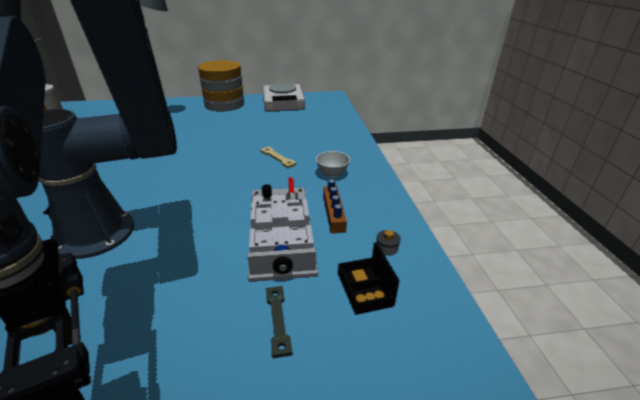

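Both bars are present: cream near side (278,156), dark near (279,320). The rig is at about (280,230) with its yoke at the +y end, and the rack is to its right. Next I'll take enlarged crops.

```bash
python3 - <<'E'
import cv2
a=cv2.imread('pics/scene0.png')[140:250,270:420];cv2.imwrite('pics/c1.png',cv2.resize(a,None,fx=5,fy=5,interpolation=cv2.INTER_CUBIC))
a=cv2.imread('pics/side0.png')[165:290,235:365];cv2.imwrite('pics/c2.png',cv2.resize(a,None,fx=4.6,fy=4.6,interpolation=cv2.INTER_CUBIC))
E
```

```text
(no output)
```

View pics/c1.png

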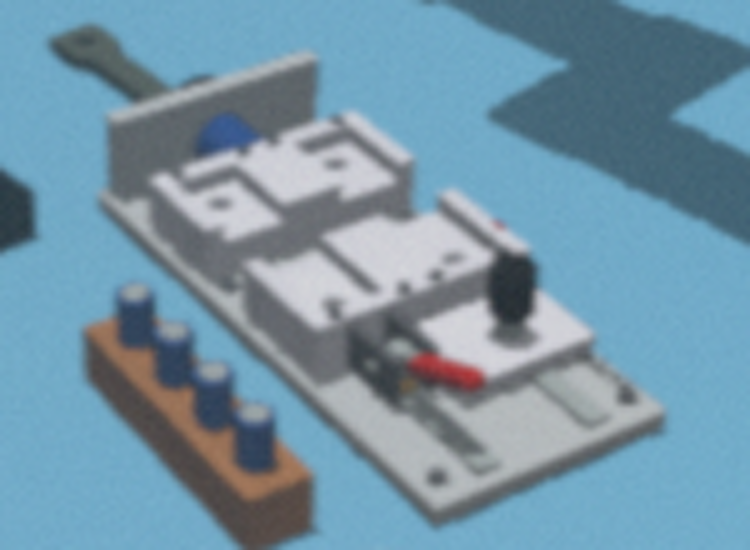

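View pics/c2.png

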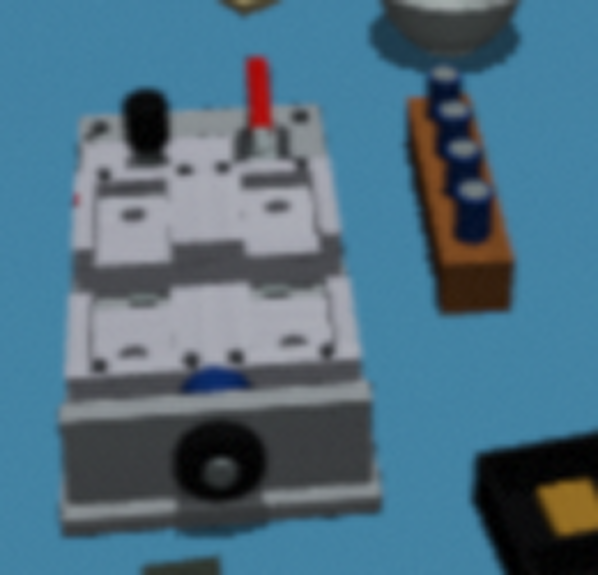

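The lever is down, the knob is on the near (-x) side, and all four pins are in the rack. Next I'll compute positions from these pixels.

```bash
python3 - <<'E'
from h import *
S=lambda x,y,z:on('scene',270+x/5-.4,140+y/5-.4,z).round(4)[:2]
D=lambda x,y,z:on('side',235+x/4.6-.4,165+y/4.6-.4,z).round(4)[:2]
print('anchor far/near holes S',S(222,203,.044),S(337,163,.044))
print('yoke near/far D',D(133,214,.044),D(277,206,.044))
print('bed corners S',S(660,412,.02),S(435,512,.02),S(105,195,.02))
print('knob top',S(513,258,.084),D(146,98,.084))
print('lever tip S',S(478,380,.06),'D',D(257,62,.065))
for x,y in((135,292),(175,330),(214,370),(254,410)):print('pin S',S(x,y,.074))
for x,y in((475,188),(463,148),(453,110),(444,73)):print('pin D',D(x,y,.074))
# bars by colour
im=cv2.imread('pics/side0.png');h=cv2.cvtColor(im,cv2.COLOR_BGR2HSV)
for nm,lo,hi,box in(('cream',(15,50,120),(35,200,255),(140,175,250,305)),('dark',(15,0,20),(60,255,110),(285,360,255,300))):
    m=cv2.inRange(h,lo,hi);k=np.zeros_like(m);k[box[0]:box[1],box[2]:box[3]]=m[box[0]:box[1],box[2]:box[3]]
    c=max(cv2.findContours(k,0,2)[0],key=cv2.contourArea)
    P=np.array([on('side',*p,.008)[:2] for p in c[:,0].astype(float)],np.float32)
    (a,b),(w,l),an=cv2.minAreaRect(P);print(nm,a,b,w,l,an,cv2.contourArea(c))
E
```

```text
anchor far/near holes S [ 0.5589 -0.1539] [ 0.4688 -0.1519]
yoke near/far D [ 0.4759 -0.0163] [ 0.5656 -0.0195]
bed corners S [0.4477 0.1475] [0.6134 0.1453] [ 0.5984 -0.2362]
knob top [0.4808 0.0441] [0.4888 0.0548]
lever tip S [0.5522 0.1029] D [0.5656 0.1223]
pin S [ 0.6796 -0.0639]
pin S [ 0.6804 -0.0186]
pin S [0.6827 0.0261]
pin S [0.6844 0.0691]
pin D [ 0.6835 -0.058 ]
pin D [ 0.6843 -0.0141]
pin D [0.6859 0.0305]
pin D [0.6881 0.0769]
cream 0.5351499915122986 0.3903115689754486 0.036789420992136 0.17318932712078094 34.113990783691406 122.0
dark 0.49552032351493835 -0.3856219947338104 0.032741837203502655 0.13467301428318024 2.512010335922241 398.0
```

jog_arm(motion=[0,0,0,0,0,-1,-1,0,0,0,0,0,-1,-1,0,0,0,0,0,-1,-1,0,0,0,0,0,-1,-1,0,0,0,0,0,-1,-1,0,0,0,0,0,-1,-1,0,0,0,0,0,-1,-1,0,0,0,0,0,-1,-1,0,0,0,0,0,-1,-1,0,0,0,0,0,-1,-1,0,0,0,0,0,-1,-1,0,0,0,0,0,-1,-1])

```text
time: 1.65
position: [0.2317, -0.5801, 0.2331]
tool_rot: [0.82, 0.573, 0.0, -0.0]
ft_force: [-0.4, -0.0, 0.9]
grip_width: 0.0872
grip_force: 0.0
```

jog_arm(motion=[0,0,0,0,0,-1,-1,0,0,0,0,0,-1,-1,0,0,0,0,0,-1,-1,0,0,0,0,0,-1,-1,0,0,0,0,0,-0.5,-1,0.9,0.5,0,0,0,0,-1,0.9,0.5,0,0,0,0,-1,0.9,0.5,0,0,0,0,-1,0.9,0.5,0,0,0,0,-1,0.9,0.5,0,0,0,0,-1,0.9,0.5,0,0,0,0,-1])

```text
time: 3.02
position: [0.3607, -0.3681, 0.2336]
tool_rot: [0.721, 0.693, 0.0, 0.0]
ft_force: [0.8, -0.2, -0.2]
grip_width: 0.0869
grip_force: 0.0
```

jog_arm(motion=[0.9,0.5,0,0,0,0,-1,0.9,0.5,0,0,0,0,-1,0.9,0.5,0,0,0,0,-1,0.9,0.5,0,0,0,0,-1,0.9,0.4,0,0,0,0,-1,0.9,0.4,0,0,0,0,-1,0.9,0.4,0,0,0,0,-1,0.9,0.4,0,0,0,0,-1,0.9,0.3,0,0,0,0,-1,0.9,0.3,0,0,0,0,-1,0.9,0,0,0,0,0,-1,0,0,0,0,0,0,-1])

```text
time: 4.53
position: [0.543, 0.022, 0.2334]
tool_rot: [0.72, 0.694, -0.0, -0.0]
ft_force: [0.2, -0.2, -0.4]
grip_width: 0.087
grip_force: 0.0
```

```bash
python3 - <<'E'
from h import *
im,o=snap('wrist','w1');print(o['time'],o['position'],o['ft_force']);go([.54,.03,.24],-2)
yh=np.array([.035,.999,0]);xh=np.array([.999,-.035,0]);O=np.array([.516,-.083,0])
for n,x,y,z in(('an',-45,-70,44),('af',45,-70,44),('yn',-45,65,44),('yf',45,65,44),('grip',40,65+58+62,60.6)):
  print(n,np.round(proj('wrist',O+xh*x/1e3+yh*y/1e3+[0,0,z/1e3],o)))
E
```

```text
4.525 [0.54301431 0.02204466 0.23337208] [ 0.23673892 -0.23546129 -0.35105666]
shift units [ 0.23 -0.09 -0.16] yaw now -2.10 turn rz units -0.03
an [265. 311.]
af [332. 312.]
yn [257. 216.]
yf [334. 216.]
grip [332. 109.]
```

View pics/w1.png

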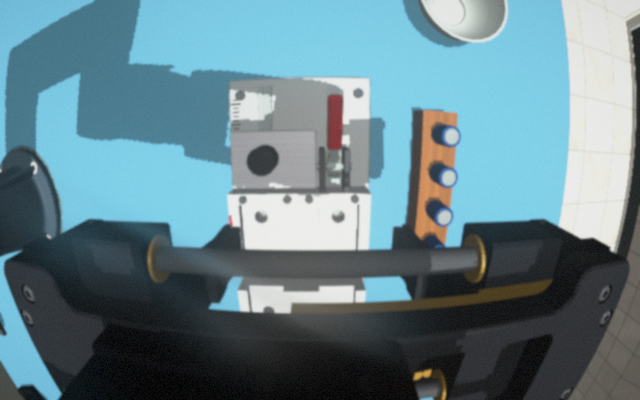

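The wrist view shows yoke holes at (261,216) and (338,216), the knob at (263,160), the red lever in column 335, rows 95-148, and pin heads at (449,136), (444,176) and (440,214).

```bash
cat >> h.py <<'E'
def blobs(im,lo,hi,amin=20,box=None):
    m=cv2.inRange(cv2.cvtColor(im,cv2.COLOR_BGR2HSV),lo,hi)
    if box: k=np.zeros_like(m);a,b,c,d=box;k[b:d,a:c]=m[b:d,a:c];m=k
    n,_,st,ce=cv2.connectedComponentsWithStats(m)
    return [(ce[i].round(1),st[i]) for i in range(1,n) if st[i][4]>=amin]
E
python3 - <<'E'
from h import *
o=robot.get_obs();im=cv2.imread('pics/w1.png')
W=lambda u,v,z:on('wrist',u,v,z,o).round(4)
for b in blobs(im,(0,0,0),(180,255,110),8,(240,205,360,226)):print('dark',b,W(*b[0],.044))
for b in blobs(im,(0,0,0),(180,255,60),100,(240,140,290,180)):print('knob',b,W(*b[0],.084))
m=cv2.inRange(cv2.cvtColor(im,cv2.COLOR_BGR2HSV),(0,120,60),(8,255,255))
n,_,st,ce=cv2.connectedComponentsWithStats(m)
for s,c in zip(st[1:],ce[1:]):
  if s[4]>60:print('red',s,W(c[0],s[1],.07),W(c[0],s[1]+s[3],.045))
for b in blobs(im,(0,0,150),(180,70,255),50,(428,120,460,230)):print('pin',b,W(*b[0],.074))
E
```

```text
dark (array([259.1, 217.3]), array([257, 215,   7,   5,  14], dtype=int32)) [ 0.4756 -0.0202  0.044 ]
dark (array([341. , 217.4]), array([339, 216,   4,   4,   8], dtype=int32)) [ 0.5711 -0.0236  0.044 ]
red [329 135  12  13  65] [0.5635 0.0725 0.07  ] [0.5644 0.0568 0.045 ]
pin (array([451.3, 136.2]), array([445, 129,  14,  16, 176], dtype=int32)) [0.6895 0.071  0.074 ]
pin (array([448.3, 177.6]), array([442, 170,  14,  16, 177], dtype=int32)) [0.6875 0.026  0.074 ]
pin (array([444.1, 217.6]), array([437, 210,  14,  20, 165], dtype=int32)) [ 0.6857 -0.0195  0.074 ]
```

jog_arm(motion=[1,0.25,0,0,0,0,-0.5,1,0.25,0,0,0,0,-0.5,0,0,1,0,0,0,-0.5,0,0,1,0,0,0,-0.5,0,0,1,0,0,0,-0.5,0,0,1,0,0,0,-0.5,0,0,0.5,0,0,0,-0.5,0,0,0,0,0,0,-0.5], grip_force=20)

```text
time: 5.58
position: [0.5655, 0.0976, 0.0519]
tool_rot: [0.721, 0.693, -0.001, -0.001]
ft_force: [-0.6, 1.0, 0.0]
grip_width: 0.0653
grip_force: 0.0
```

```bash
python3 - <<'E'
from h import *
im,o=snap('wrist','w2');snap('side','s2')
print(o['position'],o['ft_force'],o['grip_width']);cv2.imwrite('pics/w2c.png',cv2.resize(im[60:300,160:480],None,fx=2,fy=2))
E
```

```text
[0.56553761 0.09764578 0.05189275] [-0.58607626  0.99315136  0.0077119 ] 0.0652985659509083
```

View pics/w2c.png

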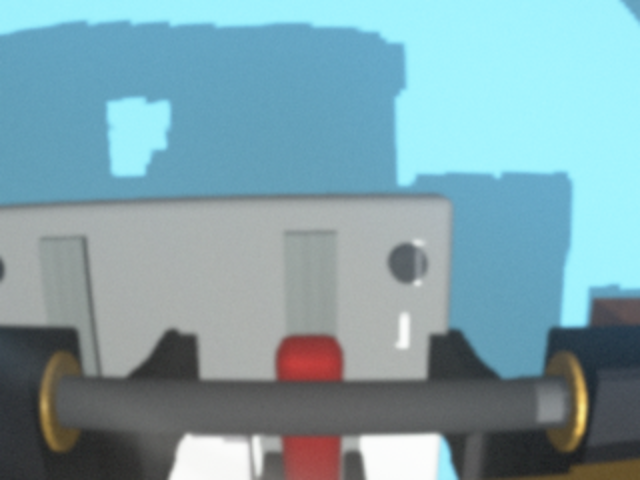

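The handle sits midway between the jaws, so I'll pinch it and swing it up.

jog_arm(motion=[0,0,0,0,0,0,1,0,0,0,0,0,0,1,0,0,0,0,0,0,1,0,0,0,0,0,0,1,0,0,0,0,0,0,1], grip_force=20)

```text
time: 6.3
position: [0.5666, 0.0991, 0.0536]
tool_rot: [0.721, 0.693, 0.0, 0.0]
ft_force: [-0.5, 0.0, -0.4]
grip_width: 0.0231
grip_force: 0.0
```

jog_arm(motion=[-0.12,0,-0.26,0,0,0,1,-0.16,0,-0.24,0,0,0,1,-0.2,0,-0.2,0,0,0,1,-0.24,0,-0.16,0,0,0,1,-0.26,0,-0.12,0,0,0,1,-0.28,0,-0.07,0,0,0,1,-0.29,0,-0.02,0,0,0,1,-0.29,0,0.03,0,0,0,1,0,0,0,0,0,0,1,0,0,0,0,0,0,1])

```text
time: 7.55
position: [0.5628, 0.0247, 0.0975]
tool_rot: [0.721, 0.693, -0.001, -0.0]
ft_force: [-4.5, 0.0, 8.2]
grip_width: 0.0158
grip_force: 20.0
```

jog_arm(motion=[0,0,0,0,0,0,-0.3,0,0,0,0,0,0,-0.3,0,0,0,0,0,0,-0.3,0,0,-1,0,0,0,-0.3,0,0,-1,0,0,0,-0.3,0,0,-1,0,0,0,-0.3,0,0,-0.5,0,0,0,-0.3,0,0,0,0,0,0,-0.3])

```text
time: 8.55
position: [0.5649, 0.0253, 0.2368]
tool_rot: [0.721, 0.693, 0.001, 0.002]
ft_force: [-0.1, -0.2, -0.5]
grip_width: 0.0567
grip_force: 0.0
```

```bash
python3 - <<'E'
from h import *
im,o=snap('wrist','w3');s,_=snap('side','s3')
print(o['position'],o['ft_force'],o['grip_width'])
a=cv2.resize(im[60:300,160:480],None,fx=2,fy=2);cv2.imwrite('pics/w3c.png',np.vstack([cv2.resize(s[150:260,230:380],(640,469))[:,:],a])[:1000:][::1])
b=np.hstack([cv2.resize(s[160:280,235:335],(400,480)),cv2.resize(im[60:300,220:420],(400,480))]);cv2.imwrite('pics/w3c.png',b)
E
```

```text
[0.56488884 0.02525597 0.2368269 ] [-0.13956543 -0.16049914 -0.5110769 ] 0.05671711708343816
```

View pics/w3c.png

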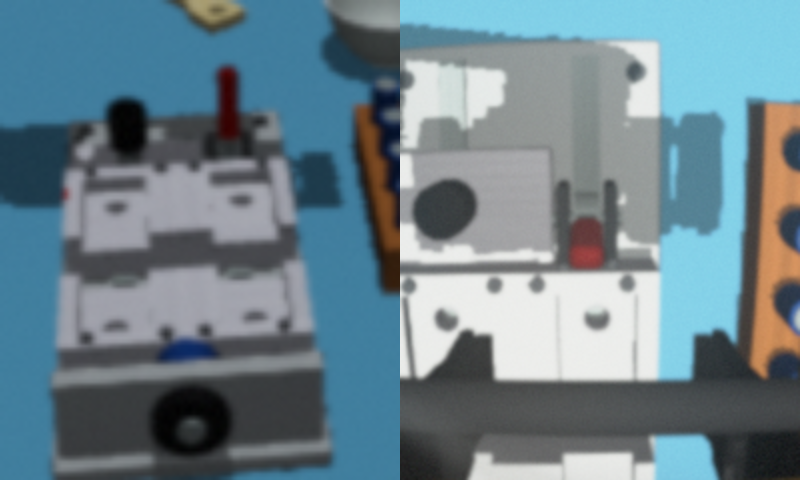

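The lever is up, with the yoke holes at wrist (243.5,219) and (318.5,219), the knob at (242.5,164) and the lever tip at (312,182).

```bash
python3 - <<'E'
from h import *
o=robot.get_obs()
W=lambda u,v,z:on('wrist',u,v,z,o).round(4)
n,f=W(243.5,219,.044),W(318.5,219,.044)
print(n,f,f-n,np.linalg.norm(f-n));k=W(242.5,164,.084);print('knob',k,'tip',W(312,182,.122), W(333,96,.02), 'scale corner')
print('pins',)
for b in blobs(cv2.imread('pics/w3.png'),(0,0,150),(180,70,255),50,(405,100,445,255)):print('pin',b,W(*b[0],.074))
go([k[0],k[1],.062],-2)
E
```

```text
[ 0.4759 -0.017   0.044 ] [ 0.5646 -0.0199  0.044 ] [ 0.0887 -0.0029  0.    ] 0.08874739432794633
knob [0.4911 0.0537 0.084 ] tip [0.5607 0.0401 0.122 ] [0.5869 0.1208 0.02  ] scale corner
pins
pin (array([434.5, 118.1]), array([425, 112,  14,  18,  53], dtype=int32)) [0.6899 0.0943 0.074 ]
pin (array([430. , 137.6]), array([423, 130,  15,  16, 194], dtype=int32)) [0.6847 0.0737 0.074 ]
pin (array([428.4, 182.6]), array([421, 172,  14,  39, 220], dtype=int32)) [0.6841 0.0255 0.074 ]
pin (array([423.9, 218.1]), array([417, 212,  15,  14, 150], dtype=int32)) [ 0.681  -0.0144  0.074 ]
shift units [ 0.63 -1.82  4.31] yaw now -2.24 turn rz units -0.06
```

jog_arm(motion=[0.32,-0.92,0,0,0,0,-0.3,0.32,-0.92,0,0,0,0,-0.3,0,0,1,0,0,0,-0.3,0,0,1,0,0,0,-0.3,0,0,1,0,0,0,-0.3,0,0,1,0,0,0,-0.3,0,0,0.12,0,0,0,-0.3,0,0,0,0,0,0,-0.3,0,0,0,0,0,0,1,0,0,0,0,0,0,1,0,0,0,0,0,0,1,0,0,0,0,0,0,1], grip_force=40)

```text
time: 10.15
position: [0.4886, 0.0541, 0.0709]
tool_rot: [0.721, 0.693, -0.002, -0.002]
ft_force: [-3.7, -1.3, 6.1]
grip_width: 0.0293
grip_force: 40.0
```

jog_arm(motion=[0.2,0,0,0,0,0,1,0.2,0,0,0,0,0,1,0.2,0,0,0,0,0,1,0.2,0,0,0,0,0,1,0,0,0,0,0,0,1])

```text
time: 10.78
position: [0.4895, 0.0856, 0.0708]
tool_rot: [0.72, 0.694, -0.002, -0.002]
ft_force: [-5.2, -2.1, 8.6]
grip_width: 0.029
grip_force: 40.0
```

jog_arm(motion=[0,0,0,0,0,0,-0.4,0,0,0,0,0,0,-0.4,0,0,0,0,0,0,-0.4,0,0,-1,0,0,0,-0.4,0,0,-1,0,0,0,-0.4,0,0,-1,0,0,0,-0.4,0,0,-1,0,0,0,-0.4,0,0,-0.5,0,0,0,-0.4,0,0,0,0,0,0,-0.4])

```text
time: 11.9
position: [0.4937, 0.0859, 0.2519]
tool_rot: [0.721, 0.693, 0.002, 0.002]
ft_force: [0.5, 0.6, -1.0]
grip_width: 0.0612
grip_force: 0.0
```

```bash
python3 - <<'E'
from h import *
im,o=snap('wrist','w4');snap('side','s4')
print(o['position'],o['ft_force'],o['grip_width'])
W=lambda u,v,z:on('wrist',u,v,z,o).round(4)
for b in blobs(im,(0,0,0),(180,255,150),15,(220,170,400,260)):print('hole',b,W(*b[0],.044))
for b in blobs(im,(15,50,100),(35,200,255),60):
  print('cream',b,W(*b[0],.01))
E
```

```text
[0.49366255 0.08593441 0.25190815] [ 0.45738434  0.57050561 -0.96173553] 0.06117937926852033
hole (array([272.4, 172. ]), array([266, 170,  10,   7,  30], dtype=int32)) [0.444 0.095 0.044]
hole (array([311.2, 184.6]), array([298, 170,  27,  31, 695], dtype=int32)) [0.4892 0.0778 0.044 ]
hole (array([359.5, 196.5]), array([ 276,  170,  124,   46, 1791], dtype=int32)) [0.5466 0.0609 0.044 ]
hole (array([289. , 220.3]), array([287, 217,   5,   7,  29], dtype=int32)) [0.4601 0.0343 0.044 ]
hole (array([351.7, 220.1]), array([349, 217,   6,   7,  27], dtype=int32)) [0.5369 0.0314 0.044 ]
hole (array([392.6, 219.4]), array([390, 217,   6,   6,  29], dtype=int32)) [0.5887 0.0297 0.044 ]
hole (array([331.3, 220.4]), array([329, 218,   6,   6,  27], dtype=int32)) [0.5118 0.0321 0.044 ]
hole (array([311.9, 248.2]), array([ 220,  225,  180,   35, 2969], dtype=int32)) [ 0.4865 -0.004   0.044 ]
hole (array([304.5, 236.8]), array([300, 234,  10,   7,  63], dtype=int32)) [0.478  0.0119 0.044 ]
cream (array([442.3, 262.2]), array([439, 240,   8,  44, 199], dtype=int32)) [ 0.6793 -0.0547  0.01  ]
cream (array([189.7, 268.3]), array([187, 256,   7,  27,  84], dtype=int32)) [ 0.2993 -0.0494  0.01  ]
```

View pics/w4.png

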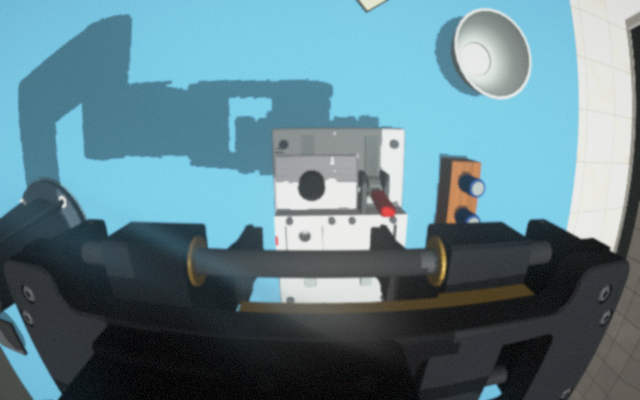

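The yoke is out about 30 mm (hole at (304,237)), and the lever leans towards the anchor with its tip at (388,211). Next is the cream bar.

jog_arm(motion=[0.95,0.1,0,0,0,0,-0.4,0.95,0.1,0,0,0,0,-0.4,0.95,0.1,0,0,0,0,-0.4,0.95,0.1,0,0,0,0,-0.4,0.95,0.1,0,0,0,0,-0.4,0.95,0.1,0,0,0,0,-0.4,0.95,0.1,0,0,0,0,-0.4,0.95,0.1,0,0,0,0,-0.4,0,0,0,0,0,0,-0.4])

```text
time: 13.12
position: [0.5354, 0.3905, 0.2476]
tool_rot: [0.72, 0.694, -0.001, -0.001]
ft_force: [-0.7, -0.9, -1.3]
grip_width: 0.0609
grip_force: 0.0
```

```bash
cat >> h.py <<'E'
def bar(im,o,lo,hi,z,box=None,name='wrist'):
    m=cv2.inRange(cv2.cvtColor(im,cv2.COLOR_BGR2HSV),lo,hi)
    if box: k=np.zeros_like(m);a,b,c,d=box;k[b:d,a:c]=m[b:d,a:c];m=k
    c=max(cv2.findContours(m,0,2)[0],key=cv2.contourArea)
    P=np.array([on(name,*p,z,o)[:2] for p in c[:,0].astype(float)],np.float32)
    B=cv2.boxPoints(cv2.minAreaRect(P));e=[B[1]-B[0],B[2]-B[1]];e.sort(key=np.linalg.norm)
    print('bar',B.mean(0),'size',[np.linalg.norm(v).round(4) for v in e],'long axis deg',np.degrees(np.arctan2(e[1][1],e[1][0])),'px',cv2.boundingRect(c))
    return B.mean(0)
E
python3 - <<'E'
from h import *
im,o=snap('wrist','w5');print(o['position'])
bar(im,o,(15,40,100),(38,200,255),.012,(150,50,500,240));go([.535,.39,.25],-2)
E
```

```text
[0.53540043 0.3905006  0.24764562]
bar [0.51350355 0.41956812] size [np.float32(0.038), np.float32(0.0847)] long axis deg -56.433605 px (267, 116, 57, 65)
shift units [ 0.03 -0.01 -0.05] yaw now -2.13 turn rz units -0.03
```

View pics/w5.png

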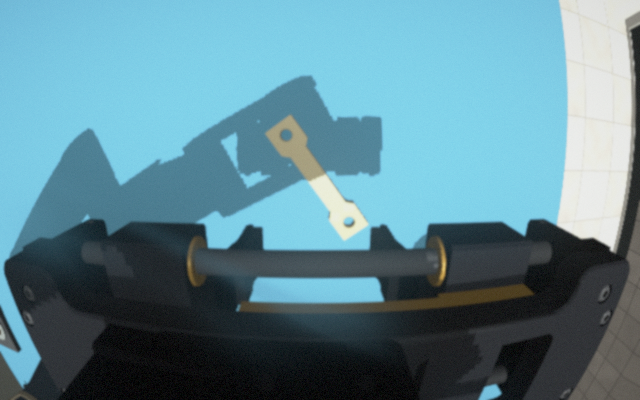

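The cream bar is in full view, with its holes at (286.5,135) and (348.5,221.5).

```bash
python3 - <<'E'
from h import *
o=robot.get_obs();a=on('wrist',286.5,135,.012,o);b=on('wrist',348.5,221.5,.012,o)
d=a-b;print(a,b,np.linalg.norm(d),(a+b)/2,np.degrees(np.arctan2(d[1],d[0])))
ang=np.degrees(np.arctan2(d[1],d[0]));c=(a+b)/2
go([c[0],c[1],.014],ang-90)
im=cv2.imread('pics/w5.png');bar(im,o,(12,15,100),(40,200,255),.012,(240,100,390,240))
E
```

```text
[0.50004207 0.4387319  0.012     ] [0.57548431 0.32262604 0.012     ] 0.1384633675008711 [0.53776319 0.38067897 0.012     ] 123.01464854058297
shift units [-0.19  0.09  5.85] yaw now -2.13 turn rz units -8.79
bar [0.5376458  0.38113475] size [np.float32(0.0392), np.float32(0.1737)] long axis deg -56.33943 px (266, 116, 101, 123)
```

jog_arm(motion=[-0.19,0.09,0,0,0,0,-0.4,0,0,0.5,0,0,-1,-0.4,0,0,0.5,0,0,-1,-0.4,0,0,0.5,0,0,-1,-0.4,0,0,0.5,0,0,-1,-0.4,0,0,0.5,0,0,-1,-0.4,0,0,0.5,0,0,-1,-0.4,0,0,0.5,0,0,-1,-0.4,0,0,0.5,0,0,-1,-0.4,0,0,0.5,0,0,-0.8,-0.4,0,0,0.5,0,0,0,-0.4,0,0,0.5,0,0,0,-0.4], grip_force=30)

```text
time: 14.68
position: [0.5399, 0.3797, 0.0295]
tool_rot: [0.478, 0.878, -0.0, 0.0]
ft_force: [-0.4, 0.0, -0.4]
grip_width: 0.0609
grip_force: 0.0
```

```bash
python3 - <<'E'
from h import *
go([.5377,.3808,.014],33.3)
E
```

```text
shift units [ 0.05 -0.03  0.39] yaw now 32.85 turn rz units -0.11
```

jog_arm(motion=[0.05,-0.03,0.2,0,0,-0.1,-0.4,0,0,0.17,0,0,0,-0.4,0,0,0,0,0,0,1,0,0,0,0,0,0,1,0,0,0,0,0,0,1,0,0,0,0,0,0,1,0,0,0,0,0,0,1], grip_force=30)

```text
time: 15.55
position: [0.5376, 0.3818, 0.0159]
tool_rot: [0.474, 0.88, 0.0, 0.0]
ft_force: [-0.3, 0.4, 1.0]
grip_width: 0.0236
grip_force: 30.0
```

jog_arm(motion=[0,0,-0.5,0,0,0,1,0,0,-0.5,0,0,0,1,0,0,-0.6,0,0,1,1,0,0,-0.6,0,0,1,1,0,0,-0.6,0,0,1,1,0,0,-0.6,0,0,1,1,0,0,-0.6,0,0,1,1,0,0,-0.6,0,0,1,1,0,0,-0.6,0,0,1,1,0,0,-0.6,0,0,1,1,0,0,0,0,0,0.8,1,0,0,0,0,0,0,1])

```text
time: 17.05
position: [0.5372, 0.3816, 0.2493]
tool_rot: [0.718, 0.696, 0.001, 0.0]
ft_force: [-0.2, 0.0, -1.4]
grip_width: 0.0235
grip_force: 30.0
```

jog_arm(motion=[-1,-0.2,0,0,0,0,1,-1,-0.2,0,0,0,0,1,-1,-0.2,0,0,0,0,1,-1,-0.2,0,0,0,0,1,-1,-0.2,0,0,0,0,1,-1,-0.2,0,0,0,0,1,-1,-0.2,0,0,0,0,1,-1,-0.2,0,0,0,0,1,-1,-0.2,0,0,0,0,1,-1,-0.2,0,0,0,0,1,-1,-0.2,0,0,0,0,1,-0.8,-0.2,0,0,0,0,1])

```text
time: 18.55
position: [0.4258, -0.0884, 0.248]
tool_rot: [0.718, 0.696, 0.0, 0.0]
ft_force: [-1.3, -0.5, -1.5]
grip_width: 0.0234
grip_force: 30.0
```

jog_arm(motion=[-0.8,0,0,0,0,0,1,0,0,0,0,0,0,1])

```text
time: 18.8
position: [0.4255, -0.1209, 0.2481]
tool_rot: [0.719, 0.695, 0.0, 0.001]
ft_force: [0.4, 0.4, -1.3]
grip_width: 0.0237
grip_force: 30.0
```

```bash
python3 - <<'E'
from h import *
im,o=snap('wrist','w6');print(o['position'],o['grip_width'],o['ft_force']);snap('side','s6')
go([.42,-.12,.25],-2)
E
```

```text
[ 0.42551622 -0.12091954  0.2480925 ] 0.023657236966608815 [ 0.36050445  0.44030175 -1.31172669]
shift units [-0.04 -0.12 -0.06] yaw now -1.86 turn rz units 0.03
```

View pics/w6.png

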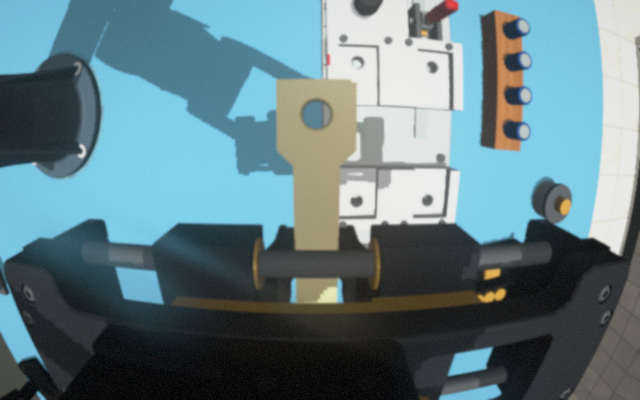

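Visible here: anchor holes (356.5,200) and (428,200), yoke holes (358,63) and (432,68), the held bar's hole (316.5,114.5), and pin heads at about x=518.

```bash
python3 - <<'E'
from h import *
o=robot.get_obs();im=cv2.imread('pics/w6.png')
W=lambda u,v,z:on('wrist',u,v,z,o).round(4)
def hole(u,v,r,thr):
    g=cv2.cvtColor(im,6);m=np.zeros_like(g);cv2.circle(m,(int(u),int(v)),r,255,-1)
    mo=cv2.moments(((g<thr)&(m>0)).astype(np.uint8),True);return mo['m10']/mo['m00'],mo['m01']/mo['m00'],mo['m00']
for n,u,v in(('an',356,200),('af',428,200),('yn',358,63),('yf',432,68)):
    h=hole(u,v,9,150);print(n,np.round(h,1),W(*h[:2],.044))
p,R=tool()
b=W(316.5,114.5,p[2]-.002);print('bar hole',b,'in tool',(R.T@(b-p)).round(4))
for bb in blobs(im,(0,0,150),(180,70,255),50,(505,10,540,145)):print('pin',bb,W(*bb[0],.074))
E
```

```text
an [356.2 201.1  85. ] [ 0.4724 -0.1476  0.044 ]
af [427.  199.9  76. ] [ 0.5618 -0.1491  0.044 ]
yn [358.6  59.4  37. ] [0.4783 0.0187 0.044 ]
yf [432.3  66.8  75. ] [0.5672 0.0134 0.044 ]
bar hole [ 0.4282 -0.0479  0.2457] in tool [0.0709 0.001  0.002 ]
pin (array([523.3,  25.8]), array([518,  20,  11,  13, 105], dtype=int32)) [0.6873 0.0763 0.074 ]
pin (array([525.1,  59.8]), array([520,  53,  11,  14, 110], dtype=int32)) [0.6854 0.0312 0.074 ]
pin (array([525.3,  95. ]), array([520,  89,  11,  13, 113], dtype=int32)) [ 0.6835 -0.0134  0.074 ]
pin (array([523.8, 131.2]), array([519, 125,  11,  14, 113], dtype=int32)) [ 0.6816 -0.0584  0.074 ]
```

jog_arm(motion=[0.32,0.85,0,0,0,0,1,0.32,0.85,0,0,0,0,1,0.32,0.85,0,0,0,0,1,0.32,0.87,0,0,0,0,1,0,0,0.8,0,0,0,1,0,0,0.8,0,0,0,1,0,0,0.8,0,0,0,1,0,0,0.8,0,0,0,1,0,0,0,0,0,0,1])

```text
time: 20.02
position: [0.5613, -0.0701, 0.1173]
tool_rot: [0.718, 0.696, -0.002, -0.003]
ft_force: [-0.3, 0.7, -1.9]
grip_width: 0.0235
grip_force: 30.0
```

```bash
python3 - <<'E'
from h import *
im,o=snap('wrist','w7');print(o['position'],o['grip_width'],o['ft_force']);go([.564,-.074,.058],-1.95)
cv2.imwrite('pics/w7c.png',cv2.resize(im[0:240,170:470],None,fx=2,fy=2))
E
```

```text
[ 0.56129311 -0.07011711  0.11731206] 0.023472238162518956 [-0.27525809  0.71799749 -1.86696537]
shift units [-0.08  0.04  1.52] yaw now -1.75 turn rz units 0.05
```

View pics/w7c.png

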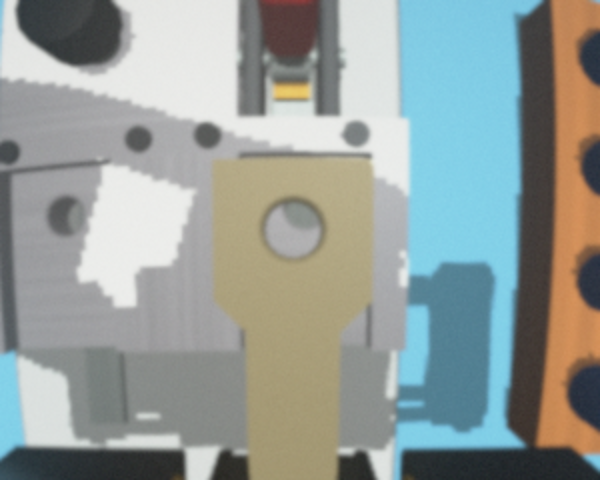

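```bash
python3 - <<'E'
from h import *
o=robot.get_obs();p,R=tool()
for u,v,z in((238,155,.057),(372,155,.057),(242,335,.057),(369,335,.057),(293,228,.115),(213,200,.115),(373,200,.115),(247,400,.115),(341,400,.115)):
    X=on('wrist',170+u/2,v/2,z,o);print(X.round(4),(R.T@(X-p)).round(4))
E
```

```text
[0.5481 0.0274 0.057 ] [ 0.0977 -0.0176  0.0621]
[0.5936 0.0262 0.057 ] [0.0979 0.0279 0.062 ]
[ 0.547  -0.0351  0.057 ] [ 0.0352 -0.0167  0.062 ]
[ 0.5913 -0.0364  0.057 ] [0.0352 0.0276 0.0619]
[5.66e-01 3.00e-04 1.15e-01] [0.0712 0.001  0.004 ]
[0.5464 0.0082 0.115 ] [ 0.0785 -0.0188  0.0041]
[0.5861 0.007  0.115 ] [0.0785 0.0209 0.004 ]
[ 0.5527 -0.0433  0.115 ] [ 0.0272 -0.0109  0.004 ]
[ 0.5771 -0.044   0.115 ] [0.0273 0.0135 0.0039]
```

jog_arm(motion=[0,0.1,0.3,0,0,0.05,1,0,0,0.4,0,0,0,1,0,0,0.3,0,0,0,1,0,0,0.2,0,0,0,1,0,0,0.15,0,0,0,1,0,0,0.1,0,0,0,1,0,0,0,0,0,0,1])

```text
time: 20.95
position: [0.5673, -0.0722, 0.0613]
tool_rot: [0.72, 0.694, -0.0, -0.0]
ft_force: [-1.2, -0.6, -2.3]
grip_width: 0.0235
grip_force: 30.0
```

jog_arm(motion=[0,0,0.04,0,0,0,1,0,0,0,0,0,0,-0.4,0,0,0,0,0,0,-0.4,0,0,0,0,0,0,-0.4,0,0,-0.5,0,0,0,-0.4,0,0,-1,0,0,0,-0.4,0,0,-1,0,0,0,-0.4,0,0,-1,0,0,0,-0.4,0,0,-1,0,0,0,-0.4,0,0,0,0,0,0,-0.4])

```text
time: 22.2
position: [0.5701, -0.073, 0.2438]
tool_rot: [0.72, 0.694, 0.002, 0.004]
ft_force: [0.2, -0.7, -0.4]
grip_width: 0.0609
grip_force: 0.0
```

```bash
python3 - <<'E'
from h import *
im,o=snap('wrist','w8');print(o['position'],o['grip_width'],o['ft_force'])
s,_=snap('side','s8')
bar(s,None,(15,0,20),(60,255,110),.008,(255,250,310,399),'side')
bar(im,o,(15,40,80),(38,200,255),.056,(250,50,400,300))
go([.4955,-.38,.25],-2)
E
```

```text
[ 0.57008113 -0.07297958  0.24384075] 0.06094326006004896 [ 0.20430818 -0.73010097 -0.35710131]
bar [ 0.49664423 -0.38332075] size [np.float32(0.0314), np.float32(0.1387)] long axis deg -87.96439 px (273, 299, 18, 56)
bar [ 0.56874996 -0.03478381] size [np.float32(0.038), np.float32(0.1022)] long axis deg 87.881355 px (294, 100, 36, 93)
shift units [-7.75 -1.52 -0.25] yaw now -2.04 turn rz units -0.01
```

jog_arm(motion=[-0.97,-0.2,0,0,0,0,-0.4,-0.97,-0.2,0,0,0,0,-0.4,-0.97,-0.2,0,0,0,0,-0.4,-0.97,-0.2,0,0,0,0,-0.4,-0.97,-0.2,0,0,0,0,-0.4,-0.97,-0.2,0,0,0,0,-0.4,-0.97,-0.2,0,0,0,0,-0.4,-0.97,-0.1,0,0,0,0,-0.4,0,0,0,0,0,0,-0.4,0,0,0,0,0,0,-0.4])

```text
time: 23.55
position: [0.4959, -0.3793, 0.2382]
tool_rot: [0.72, 0.694, 0.0, -0.002]
ft_force: [0.0, 0.9, -0.3]
grip_width: 0.0608
grip_force: 0.0
```

```bash
python3 - <<'E'
from h import *
im,o=snap('wrist','w9');print(o['position'])
bar(im,o,(15,0,20),(75,255,110),.012,(240,40,400,240))
cv2.imwrite('pics/w9c.png',np.hstack([im[0:260,200:440],cv2.imread('pics/w8.png')[0:260,200:440]]))
E
```

```text
[ 0.49589553 -0.37926876  0.23817772]Traceback (most recent call last):
  File "<stdin>", line 3, in <module>
  File "h.py", line 42, in bar
    c=max(cv2.findContours(m,0,2)[0],key=cv2.contourArea)
ValueError: max() iterable argument is empty
```

```bash
python3 - <<'E'
from h import *
im=cv2.imread('pics/w9.png')
cv2.imwrite('pics/w9c.png',np.hstack([im[0:260,200:440],cv2.imread('pics/w8.png')[0:260,200:440]]))
E
```

```text
(no output)
```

View pics/w9c.png

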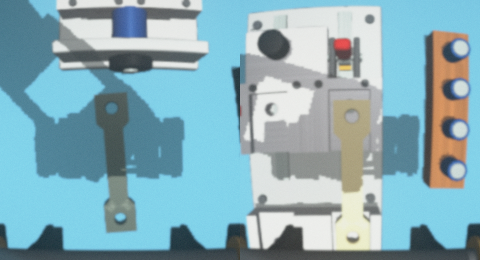

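The dark bar's holes are at wrist (312,107) and (320,216). The right panel shows the cream bar lying in the far seats.

```bash
python3 - <<'E'
from h import *
o=robot.get_obs();im=cv2.imread('pics/w9.png')
h=cv2.cvtColor(im,cv2.COLOR_BGR2HSV);P=[]
for u,v in((312,107),(320,216)):
    m=np.zeros(h.shape[:2],np.uint8);cv2.circle(m,(u,v),8,255,-1)
    k=((h[...,0]>90)&(h[...,1]>80)&(m>0)).astype(np.uint8);mo=cv2.moments(k,True)
    c=mo['m10']/mo['m00'],mo['m01']/mo['m00'];P.append(on('wrist',*c,.012,o));print(c,mo['m00'],P[-1].round(4))
d=P[0]-P[1];c=(P[0]+P[1])/2;a=np.degrees(np.arctan2(d[1],d[0]));print(np.linalg.norm(d),c.round(4),a);go([c[0],c[1],.016],a-90)
m=((h[...,2]<150)&(h[...,1]<110)).astype(np.uint8)*255;k=m*0;k[88:238,280:345]=m[88:238,280:345]
ct=max(cv2.findContours(k,0,2)[0],key=cv2.contourArea);Q=np.array([on('wrist',*p,.012,o)[:2] for p in ct[:,0].astype(float)],np.float32);print(cv2.minAreaRect(Q))
E
```

```text
(311.08730158730157, 107.63492063492063) 126.0 [ 0.4933 -0.2954  0.012 ]
(319.967032967033, 217.41758241758242) 91.0 [ 0.4994 -0.4337  0.012 ]
0.13840291055650236 [ 0.4964 -0.3646  0.012 ] 92.51439841207687
shift units [0.34 0.   5.57] yaw now -2.02 turn rz units -1.13
((0.49594172835350037, -0.3631853759288788), (0.04361451044678688, 0.17739161849021912), 2.035585641860962)
```

jog_arm(motion=[0.36,0,0,0,0,-0.6,-0.4,0,0,0,0,0,-0.53,-0.4,0,0,1,0,0,0,-0.4,0,0,1,0,0,0,-0.4,0,0,1,0,0,0,-0.4,0,0,1,0,0,0,-0.4,0,0,0.8,0,0,0,-0.4,0,0,0.4,0,0,0,-0.4,0,0,0,0,0,0,-0.4])

```text
time: 24.72
position: [0.497, -0.3653, 0.0313]
tool_rot: [0.691, 0.723, 0.0, -0.001]
ft_force: [0.0, 0.2, 0.7]
grip_width: 0.0613
grip_force: 0.0
```

```bash
python3 - <<'E'
from h import *
go([.4962,-.364,.015],2.3)
E
```

```text
shift units [ 0.03 -0.02  0.41] yaw now 2.54 turn rz units 0.06
```

jog_arm(motion=[0.03,-0.02,0.2,0,0,0,-0.4,0,0,0.2,0,0,0,-0.4,0,0,0,0,0,0,1,0,0,0,0,0,0,1,0,0,0,0,0,0,1,0,0,0,0,0,0,1,0,0,0,0,0,0,1], grip_force=30)

```text
time: 25.6
position: [0.4963, -0.3649, 0.0161]
tool_rot: [0.692, 0.722, -0.0, -0.0]
ft_force: [0.2, 0.7, 1.3]
grip_width: 0.0237
grip_force: 30.0
```

jog_arm(motion=[0,0,-0.6,0,0,0,1,0,0,-1,0,0,0,1,0,0,-1,0,0,0,1,0,0,-1,0,0,0,1,0,0,-1,0,0,0.6,1,0,0,-0.4,0,0,0.5,1,0,0,0,0,0,0,1])

```text
time: 26.48
position: [0.4965, -0.365, 0.2164]
tool_rot: [0.719, 0.695, 0.0, 0.001]
ft_force: [0.3, 0.5, -1.1]
grip_width: 0.0236
grip_force: 30.0
```

```bash
python3 - <<'E'
from h import *
o=robot.get_obs();print(o['position'],o['grip_width']);go([.4774,-.0695,.12],-2)
E
```

```text
[ 0.49650586 -0.36497489  0.2164148 ] 0.023640135267121425
shift units [ 7.37 -0.73  2.4 ] yaw now -1.91 turn rz units 0.02
```

jog_arm(motion=[0.92,-0.09,0,0,0,0,1,0.92,-0.09,0,0,0,0,1,0.92,-0.09,0,0,0,0,1,0.92,-0.09,0,0,0,0,1,0.92,-0.09,0,0,0,0,1,0.92,-0.09,0,0,0,0,1,0.92,-0.09,0,0,0,0,1,0.93,-0.09,0,0,0,0,1,0,0,0.8,0,0,0,1,0,0,0.8,0,0,0,1,0,0,0.8,0,0,0,1,0,0,0,0,0,0,1])

```text
time: 27.98
position: [0.4743, -0.068, 0.1166]
tool_rot: [0.719, 0.695, -0.002, -0.004]
ft_force: [-0.1, -0.1, -1.5]
grip_width: 0.0234
grip_force: 30.0
```

```bash
python3 - <<'E'
from h import *
im,o=snap('wrist','w10');print(o['position'],o['grip_width'],o['ft_force']);go([.4774,-.0695,.0600],-2)
cv2.imwrite('pics/w10c.png',cv2.resize(im[0:240,200:500],None,fx=2,fy=2))
E
```

```text
[ 0.47427464 -0.06803631  0.11664765] 0.02342169982325325 [-0.06920152 -0.12819517 -1.50790402]
shift units [-0.02  0.05  1.45] yaw now -1.91 turn rz units 0.02
```

View pics/w10c.png

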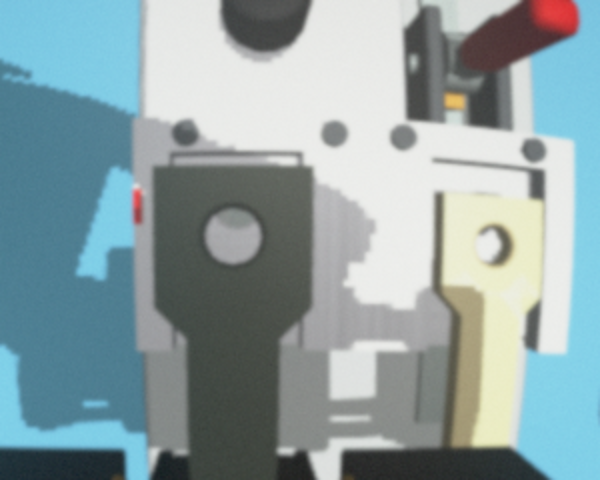

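The dark bar is nearly centred over the near seat (bar at column 233, seat at 237), and the cream bar lies in the far seat.

jog_arm(motion=[0,0.02,0.3,0,0,0,1,0,0,0.4,0,0,0,1,0,0,0.3,0,0,0,1,0,0,0.2,0,0,0,1,0,0,0.12,0,0,0,1,0,0,0.06,0,0,0,1,0,0,0.04,0,0,0,1,0,0,0,0,0,0,1])

```text
time: 29.02
position: [0.478, -0.0694, 0.0661]
tool_rot: [0.719, 0.695, 0.0, 0.001]
ft_force: [-6.0, 0.7, 26.1]
grip_width: 0.0236
grip_force: 30.5
```

jog_arm(motion=[0,0,-0.3,0,0,0,1,0,0,-0.2,0,0,0,1,0,0,0,0,0,0,1,0,0,0,0,0,0,1])

```text
time: 29.52
position: [0.4782, -0.0692, 0.0828]
tool_rot: [0.719, 0.695, -0.0, -0.0]
ft_force: [-0.4, 0.8, -2.5]
grip_width: 0.0235
grip_force: 29.8
```

```bash
python3 - <<'E'
from h import *
im,o=snap('wrist','w11');p,R=tool();print(p,R.round(4).tolist(),o['ft_force'])
g=cv2.cvtColor(im,6)
for v in (75,77,79,81,164,168,172):print(v,g[v,255:370].tolist()) if v in(79,168) else 0
# dark-bar edges by hue/intensity per row
for v in (100,110,120,130,190,200,210):
    r=np.where(g[v,255:370]<95)[0]+255;print(v,r.min() if len(r) else None,r.max() if len(r) else None)
E
```

```text
[ 0.47802176 -0.06915535  0.08271716] [[0.0335, 0.9994, -0.0008], [0.9994, -0.0335, 0.0003], [0.0003, -0.0008, -1.0]] [-0.35986461  0.84340324 -2.52930726]
79 [167, 168, 168, 169, 171, 169, 170, 168, 172, 170, 171, 172, 174, 169, 161, 138, 112, 111, 134, 162, 172, 175, 175, 175, 176, 177, 175, 178, 177, 176, 177, 176, 178, 178, 176, 175, 179, 175, 182, 176, 178, 181, 181, 182, 182, 180, 180, 182, 182, 180, 180, 183, 182, 185, 186, 180, 184, 185, 185, 186, 186, 186, 185, 184, 185, 187, 188, 186, 188, 187, 187, 187, 184, 185, 185, 185, 187, 188, 189, 196, 197, 195, 202, 213, 226, 231, 232, 231, 231, 228, 219, 189, 157, 130, 155, 201, 228, 235, 235, 234, 234, 236, 237, 236, 234, 236, 235, 235, 235, 234, 234, 237, 236, 235, 236]
168 [154, 157, 156, 155, 157, 155, 159, 157, 156, 154, 158, 156, 157, 158, 155, 156, 137, 116, 100, 104, 134, 153, 158, 156, 158, 158, 156, 157, 156, 157, 156, 159, 155, 148, 135, 114, 94, 75, 67, 67, 70, 71, 66, 70, 68, 69, 66, 69, 64, 69, 69, 68, 68, 67, 69, 70, 67, 68, 71, 70, 66, 69, 68, 69, 70, 71, 71, 70, 71, 70, 72, 71, 73, 69, 67, 72, 71, 72, 72, 73, 72, 72, 69, 72, 74, 77, 90, 107, 131, 145, 157, 147, 124, 112, 127, 150, 161, 164, 163, 164, 164, 165, 160, 163, 162, 161, 165, 163, 161, 160, 163, 166, 168, 167, 163]
100 277 355
110 277 355
120 277 355
130 277 355
190 293 338
200 293 338
210 294 338
```

jog_arm(motion=[0,-0.075,0,0,0,0,1,0,0,0.15,0,0,0,1,0,0,0.15,0,0,0,1,0,0,0.12,0,0,0,1,0,0,0.08,0,0,0,1,0,0,0.06,0,0,0,1,0,0,0,0,0,0,1])

```text
time: 30.45
position: [0.4751, -0.0689, 0.0608]
tool_rot: [0.719, 0.695, 0.0, -0.0]
ft_force: [0.5, 1.9, 1.4]
grip_width: 0.0235
grip_force: 29.8
```

jog_arm(motion=[0,0,0,0,0,0,-0.4,0,0,0,0,0,0,-0.4,0,0,0,0,0,0,-0.4,0,0,-0.5,0,0,0,-0.4,0,0,-1,0,0,0,-0.4,0,0,-1,0,0,0,-0.4,0,0,-1,0,0,0,-0.4,0,0,-1,0,0,0,-0.4,1,0.06,0,0,0,0,-0.4,1,0.06,0,0,0,0,-0.4,1,0.06,0,0,0,0,-0.4,0.87,0.06,0,0,0,0,-0.4], grip_force=40)

```text
time: 31.95
position: [0.4898, 0.0866, 0.2408]
tool_rot: [0.719, 0.695, 0.0, 0.0]
ft_force: [0.8, -0.0, -0.1]
grip_width: 0.0609
grip_force: 0.0
```

```bash
python3 - <<'E'
from h import *
o=robot.get_obs();print(o['position'],o['ft_force']);go([.4895,.0856,.071],-2)
E
```

```text
[0.4897658  0.0865534  0.24081743] [ 0.76127398 -0.01848674 -0.13832827]
shift units [-0.02 -0.01  4.25] yaw now -1.90 turn rz units 0.02
```

jog_arm(motion=[0,0,1,0,0,0,-0.4,0,0,1,0,0,0,-0.4,0,0,1,0,0,0,-0.4,0,0,1,0,0,0,-0.4,0,0,0.22,0,0,0,-0.4,0,0,0,0,0,0,1,0,0,0,0,0,0,1,0,0,0,0,0,0,1,0,0,0,0,0,0,1,0,0,0,0,0,0,1], grip_force=40)

```text
time: 33.2
position: [0.4894, 0.0853, 0.0728]
tool_rot: [0.719, 0.695, -0.0, -0.0]
ft_force: [-2.5, -1.3, 6.7]
grip_width: 0.0287
grip_force: 40.0
```

jog_arm(motion=[-0.1,0,0,0,0,0,1,-0.1,0,0,0,0,0,1,-0.1,0,0,0,0,0,1,-0.1,0,0,0,0,0,1,0,0,0,0,0,0,1])

```text
time: 33.83
position: [0.489, 0.0705, 0.0728]
tool_rot: [0.719, 0.695, 0.001, -0.001]
ft_force: [-1.7, 5.2, 7.6]
grip_width: 0.0293
grip_force: 40.0
```

jog_arm(motion=[-0.05,0,0,0,0,0,1,0,0,0,0,0,0,1])

```text
time: 34.08
position: [0.4889, 0.0687, 0.0728]
tool_rot: [0.719, 0.695, 0.001, -0.001]
ft_force: [-1.4, 5.5, 5.9]
grip_width: 0.0291
grip_force: 40.0
```

jog_arm(motion=[-0.05,0,0,0,0,0,1,0,0,0,0,0,0,1])

```text
time: 34.33
position: [0.4889, 0.0668, 0.0728]
tool_rot: [0.719, 0.695, 0.001, -0.001]
ft_force: [-1.3, 7.9, 6.2]
grip_width: 0.029
grip_force: 40.0
```

jog_arm(motion=[-0.05,0,0,0,0,0,1,0,0,0,0,0,0,1])

```text
time: 34.58
position: [0.4889, 0.0648, 0.0728]
tool_rot: [0.719, 0.695, 0.001, -0.001]
ft_force: [-1.2, 6.5, 6.1]
grip_width: 0.0291
grip_force: 40.0
```

jog_arm(motion=[-0.05,0,0,0,0,0,1,0,0,0,0,0,0,1])

```text
time: 34.83
position: [0.4888, 0.0628, 0.0728]
tool_rot: [0.719, 0.695, 0.001, -0.001]
ft_force: [-0.9, 7.7, 6.8]
grip_width: 0.0289
grip_force: 40.0
```

jog_arm(motion=[-0.05,0,0,0,0,0,1,0,0,0,0,0,0,1])

```text
time: 35.08
position: [0.4888, 0.061, 0.0728]
tool_rot: [0.719, 0.695, 0.001, -0.001]
ft_force: [-1.6, 8.4, 6.5]
grip_width: 0.0289
grip_force: 40.0
```

jog_arm(motion=[-0.05,0,0,0,0,0,1,0,0,0,0,0,0,1])

```text
time: 35.33
position: [0.4887, 0.0609, 0.0728]
tool_rot: [0.72, 0.694, 0.002, -0.002]
ft_force: [0.3, 17.0, 6.4]
grip_width: 0.0292
grip_force: 40.0
```

jog_arm(motion=[0,0,0,0,0,0,-0.4,0,0,0,0,0,0,-0.4,0,0,0,0,0,0,-0.4,0,0,-1,0,0,0,-0.4,0,0,-1,0,0,0,-0.4,0,0,-1,0,0,0,-0.4,0,0,-1,0,0,0,-0.4,0,0,-0.5,0,0,0,-0.4,-1,0,0,0,0,0,-0.4,-1,0,0,0,0,0,-0.4,-1,0,0,0,0,0,-0.4,-1,0,0,0,0,0,-0.4])

```text
time: 36.83
position: [0.4833, -0.1042, 0.2519]
tool_rot: [0.719, 0.695, -0.0, -0.0]
ft_force: [0.2, -0.1, -0.3]
grip_width: 0.0608
grip_force: 0.0
```

jog_arm(motion=[-1,0.3,0,0,0,0,-0.4,0,0,0,0,0,0,-0.4,0,0,0,0,0,0,-0.4])

```text
time: 37.2
position: [0.4936, -0.1428, 0.2515]
tool_rot: [0.719, 0.695, -0.0, -0.001]
ft_force: [-1.1, 0.3, 0.5]
grip_width: 0.0611
grip_force: 0.0
```

```bash
python3 - <<'E'
from h import *
im,o=snap('wrist','w12');print(o['position'],o['tool_rot'])
yh=np.array([.034,.9994,0]);xh=np.array([.9994,-.034,0]);O=np.array([.5195,-.081,0])
for n,x,y in(('an',-45,-70),('af',45,-70),('yn',-45,69),('yf',45,69)):print(n,proj('wrist',O+xh*x/1e3+yh*y/1e3+[0,0,.056],o))
cv2.imwrite('pics/w12c.png',cv2.resize(im[20:260,220:540],None,fx=2.4,fy=2.4))
E
```

```text
[ 0.49359049 -0.14278893  0.25154326] [ 7.19197449e-01  6.94805164e-01 -1.17755703e-04 -8.94325795e-04]
an (np.float64(297.2726089981394), np.float64(186.25007844719937))
af (np.float64(375.14825910950253), np.float64(186.34592142430074))
yn (np.float64(296.4262937556052), np.float64(63.855254686211225))
yf (np.float64(377.31612407951405), np.float64(65.27064880396676))
```

View pics/w12c.png

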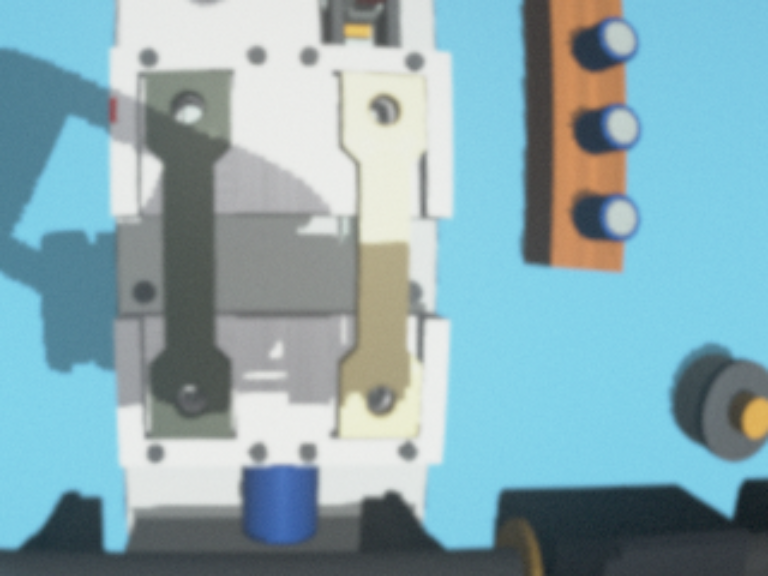

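Both bars are laid and the holes are in line. Bar holes are at wrist (298.3,65) and (300,186.3) for the dark bar, and (380.4,65.8) and (378.8,186.3) for the cream one. Pin heads are at (477,36), (478,73) and (478,110).

```bash
python3 - <<'E'
from h import *
o=robot.get_obs();im=cv2.imread('pics/w12.png');p,R=tool()
W=lambda u,v,z:on('wrist',u,v,z,o)
H={k:W(*c,.056) for k,c in dict(yn=(298.3,65),an=(300,186.3),yf=(380.4,65.8),af=(378.8,186.3)).items()}
for k,v in H.items():print(k,v.round(4))
for a,b in(('yn','an'),('yf','af')):
    d=H[a]-H[b];print(np.linalg.norm(d),np.degrees(np.arctan2(d[1],d[0])),((H[a]+H[b])/2).round(4))
for bb in blobs(im,(0,0,150),(180,70,255),50,(465,10,495,145)):print('pin',bb,W(*bb[0],.074).round(4))
E
```

```text
yn [ 0.4788 -0.0114  0.056 ]
an [ 0.4753 -0.1491  0.056 ]
yf [ 0.5702 -0.0135  0.056 ]
af [ 0.5665 -0.152   0.056 ]
0.13772871336073836 88.55374745634167 [ 0.477  -0.0803  0.056 ]
0.13853516361671936 88.44963286974749 [ 0.5683 -0.0827  0.056 ]
pin (array([477.9,  35.5]), array([472,  29,  13,  14, 136], dtype=int32)) [0.6871 0.029  0.074 ]
pin (array([478.8,  72.1]), array([473,  65,  13,  15, 148], dtype=int32)) [ 0.6851 -0.0159  0.074 ]
pin (array([478.4, 110.2]), array([473, 103,  12,  15, 145], dtype=int32)) [ 0.6835 -0.0609  0.074 ]
```

jog_arm(motion=[0.45,0.93,0,0,0,0,-0.4,0.45,0.93,0,0,0,0,-0.4,0.45,0.93,0,0,0,0,-0.4,0.45,0.93,0,0,0,0,-0.4,0.45,0.93,0,0,0,0,-0.4,0,0,0.8,0,0,0,-0.4,0,0,0.8,0,0,0,-0.4,0,0,0.8,0,0,0,-0.4,0,0,0,0,0,0,-0.4,0,0,0,0,0,0,-0.4,0,0,0,0,0,0,-0.4])

```text
time: 38.62
position: [0.6844, -0.0593, 0.158]
tool_rot: [0.719, 0.695, 0.001, 0.002]
ft_force: [-0.3, -0.7, 0.2]
grip_width: 0.061
grip_force: 0.0
```

```bash
cat >> h.py <<'E'
def pins(tag):
    im,o=snap('wrist',tag);p,R=tool();print(p,o['tool_rot'][2:])
    for b in blobs(im,(0,0,130),(180,90,255),60,(200,0,460,235)):
        X=on('wrist',*b[0],.074,o)
        if .66<X[0]<.71:print('pin',b[0],b[1],X.round(4),'tool',(R.T@(X-p)).round(4))
E
python3 - <<'E'
from h import *
pins('w13')
E
```

```text
[ 0.68426672 -0.05932939  0.1579168 ] [0.00094449 0.0015115 ]
pin [317.4  39.9] [289  17  54  72 416] [0.6907 0.0706 0.074 ] tool [0.1301 0.0019 0.0838]
pin [316.7  29. ] [300  23  32  19  81] [0.6905 0.0795 0.074 ] tool [0.1391 0.0014 0.0838]
pin [315.4  36.9] [304  26  24  22 411] [0.6893 0.0731 0.074 ] tool [0.1326 0.0004 0.0838]
pin [315.3  93.6] [304  83  23  22 405] [0.6878 0.0287 0.074 ] tool [0.0881 0.0003 0.0839]
pin [315.4 149.5] [307 145  16  11  60] [ 0.6864 -0.0138  0.074 ] tool [0.0456 0.0004 0.0839]
pin [317.2 220.3] [289 194  51  36 238] [ 0.6859 -0.0703  0.074 ] tool [-0.0109  0.0018  0.0839]
```

jog_arm(motion=[-0.04,-0.02,0.8,0,0,0,-0.4,0,0,0.8,0,0,0,-0.4,0,0,0.6,0,0,0,-0.4,0,0,0.35,0,0,0,-0.4,0,0,0,0,0,0,-0.4,0,0,0,0,0,0,1,0,0,0,0,0,0,1,0,0,0,0,0,0,1,0,0,0,0,0,0,1,0,0,0,0,0,0,1], grip_force=25)

```text
time: 39.92
position: [0.6826, -0.0609, 0.0543]
tool_rot: [0.719, 0.695, 0.0, 0.0]
ft_force: [-0.2, -0.1, 0.6]
grip_width: 0.0233
grip_force: 25.0
```

jog_arm(motion=[0,0,-0.5,0,0,0,1,0,0,-0.8,0,0,0,1,0,0,-0.8,0,0,0,1,-0.6,-0.72,0,0,0,0,1,-0.6,-0.72,0,0,0,0,1,-0.6,-0.72,0,0,0,0,1,-0.58,-0.71,0,0,0,0,1,0,0,0,0,0,0,1,0,0,0,0,0,0,1])

```text
time: 41.05
position: [0.5654, -0.1524, 0.139]
tool_rot: [0.719, 0.695, 0.001, 0.001]
ft_force: [1.0, 0.8, -0.8]
grip_width: 0.0237
grip_force: 25.0
```

```bash
python3 - <<'E'
from h import *
im,o=snap('wrist','w14');print(o['position'],o['grip_width'],o['ft_force'],proj('wrist',o['position']))
go([.5648,-.152,.104],-2)
g=cv2.cvtColor(im,cv2.COLOR_BGR2HSV)
for bb in blobs(im,(105,100,30),(130,255,255),30,(250,180,390,399)):print(bb)
E
```

```text
[ 0.5653511  -0.15237102  0.1389769 ] 0.02367695148083098 [ 1.00996069  0.84499942 -0.78808816] (np.float64(314.0591476032664), np.float64(252.05326754648))
shift units [ 0.   -0.02  0.87] yaw now -1.90 turn rz units 0.02
(array([319.7, 241.8]), array([298, 230,  39,  20, 438], dtype=int32))
(array([316.7, 284. ]), array([297, 278,  40,  12, 139], dtype=int32))
```

```bash
python3 - <<'E'
from h import *
o=robot.get_obs();p,R=tool()
for dx in(-.003,0,.003):print(dx,[np.round(proj('wrist',p+R@[.012+dx,0,z],o)[1],1) for z in(.014,-.02)])
im=cv2.imread('pics/w14.png');print(im[222:252,317].tolist())
E
```

```text
-0.003 [np.float64(226.6), np.float64(251.5)]
0 [np.float64(221.6), np.float64(245.6)]
0.003 [np.float64(216.5), np.float64(239.6)]
[[76, 80, 75], [78, 79, 72], [76, 71, 63], [72, 62, 54], [66, 51, 42], [67, 52, 44], [72, 56, 46], [70, 55, 45], [67, 50, 41], [68, 50, 41], [66, 50, 41], [65, 45, 35], [67, 50, 41], [68, 51, 43], [68, 50, 43], [68, 48, 38], [68, 48, 39], [69, 50, 42], [67, 47, 39], [65, 44, 37], [67, 49, 40], [66, 49, 37], [64, 47, 38], [64, 46, 34], [73, 49, 37], [81, 52, 36], [95, 63, 44], [94, 64, 48], [77, 58, 47], [58, 49, 49]]
```

jog_arm(motion=[0.05,-0.02,0,0,0,0,1,0,0,0.4,0,0,0,1,0,0,0.4,0,0,0,1,0,0,0.15,0,0,0,1,0,0,0.1,0,0,0,1,0,0,0.1,0,0,0,1,0,0,0,0,0,0,1])

```text
time: 41.98
position: [0.564, -0.1506, 0.0919]
tool_rot: [0.719, 0.695, -0.0, 0.0]
ft_force: [-0.8, -1.8, -0.9]
grip_width: 0.0235
grip_force: 25.0
```

jog_arm(motion=[0,0,0.1,0,0,0,1,0,0,0.1,0,0,0,1,0,0,0,0,0,0,1])

```text
time: 42.35
position: [0.564, -0.1506, 0.0838]
tool_rot: [0.719, 0.695, -0.0, 0.0]
ft_force: [0.4, -2.5, -1.7]
grip_width: 0.0231
grip_force: 25.0
```

jog_arm(motion=[0,0,0.1,0,0,0,1,0,0,0.1,0,0,0,1,0,0,0.08,0,0,0,1,0,0,0,0,0,0,1])

```text
time: 42.85
position: [0.564, -0.1506, 0.0724]
tool_rot: [0.719, 0.695, -0.0, 0.0]
ft_force: [0.6, -4.5, -1.3]
grip_width: 0.0234
grip_force: 25.0
```

jog_arm(motion=[0,0,0.06,0,0,0,1,0,0,0,0,0,0,1,0,0,0,0,0,0,-0.4,0,0,0,0,0,0,-0.4,0,0,0,0,0,0,-0.4])

```text
time: 43.48
position: [0.5631, -0.1492, 0.07]
tool_rot: [0.719, 0.695, -0.0, -0.001]
ft_force: [0.0, -0.7, -0.5]
grip_width: 0.0459
grip_force: 0.0
```

jog_arm(motion=[0,0,-0.5,0,0,0,-0.4,0,0,-0.8,0,0,0,-0.4,0,0,-0.8,0,0,0,-0.4,0.85,0.7,0,0,0,0,-0.4,0.85,0.7,0,0,0,0,-0.4,0.85,0.7,0,0,0,0,-0.4,0.85,0.7,0,0,0,0,-0.4,0,0,0,0,0,0,-0.4,0,0,0,0,0,0,-0.4])

```text
time: 44.6
position: [0.6792, -0.0177, 0.1538]
tool_rot: [0.719, 0.695, -0.001, -0.001]
ft_force: [-0.2, 0.0, 1.1]
grip_width: 0.061
grip_force: 0.0
```

```bash
python3 - <<'E'
from h import *
o=robot.get_obs();print(o['position'],o['ft_force'],o['grip_width']);go([.6842,-.0159,.0545],-2)
E
```

```text
[ 0.67920369 -0.01772715  0.15375468] [-0.21116754  0.02076615  1.12107065] 0.06099565106580201
shift units [0.05 0.13 2.48] yaw now -1.88 turn rz units 0.03
```

jog_arm(motion=[0,0.13,0.8,0,0,0,-0.4,0,0,0.8,0,0,0,-0.4,0,0,0.6,0,0,0,-0.4,0,0,0.28,0,0,0,-0.4,0,0,0,0,0,0,-0.4,0,0,0,0,0,0,1,0,0,0,0,0,0,1,0,0,0,0,0,0,1,0,0,0,0,0,0,1,0,0,0,0,0,0,1])

```text
time: 45.85
position: [0.6855, -0.0181, 0.0554]
tool_rot: [0.719, 0.695, 0.0, 0.0]
ft_force: [-0.7, -0.4, 1.8]
grip_width: 0.0232
grip_force: 25.0
```

jog_arm(motion=[0,0,-0.5,0,0,0,1,0,0,-0.8,0,0,0,1,0,0,-0.8,0,0,0,1,0,0,0,0,0,0,1,0,0,0,0,0,0,1])

```text
time: 46.48
position: [0.6849, -0.018, 0.139]
tool_rot: [0.719, 0.695, -0.0, -0.0]
ft_force: [-0.7, -0.7, -1.1]
grip_width: 0.0231
grip_force: 25.0
```

```bash
cat >> h.py <<'E'
def held(tag):
    im,o=snap('wrist',tag);p,R=tool();print(p,o['grip_width'])
    r=im[222:262,317].astype(int);print([(222+i,*x) for i,x in enumerate(r.tolist())][::1])
E
python3 - <<'E'
from h import *
held('w15');go([.5685,-.013,.139],-2)
E
```

```text
[ 0.68442868 -0.01797176  0.13821552] 0.023109192273942685
[(222, 66, 47, 31), (223, 69, 50, 29), (224, 67, 47, 30), (225, 71, 53, 35), (226, 73, 52, 36), (227, 71, 49, 35), (228, 72, 52, 33), (229, 67, 49, 32), (230, 68, 48, 29), (231, 71, 49, 34), (232, 70, 44, 32), (233, 69, 47, 31), (234, 69, 48, 32), (235, 70, 47, 34), (236, 67, 47, 30), (237, 69, 49, 29), (238, 72, 51, 36), (239, 68, 47, 33), (240, 75, 52, 35), (241, 79, 55, 29), (242, 95, 62, 41), (243, 104, 66, 40), (244, 112, 72, 48), (245, 110, 69, 43), (246, 106, 65, 37), (247, 102, 64, 35), (248, 96, 66, 45), (249, 89, 69, 55), (250, 76, 65, 57), (251, 62, 59, 49), (252, 57, 51, 46), (253, 62, 59, 52), (254, 65, 59, 57), (255, 64, 61, 57), (256, 70, 65, 58), (257, 63, 63, 56), (258, 70, 68, 62), (259, 71, 68, 65), (260, 72, 70, 64), (261, 71, 68, 63)]
shift units [ 0.03 -2.9  -0.01] yaw now -1.92 turn rz units 0.02
```

jog_arm(motion=[0,-0.72,0,0,0,0,1,0,-0.72,0,0,0,0,1,0,-0.72,0,0,0,0,1,0,-0.72,0,0,0,0,1,0,0,0,0,0,0,1,0,0,0,0,0,0,1])

```text
time: 47.28
position: [0.5712, -0.0145, 0.1387]
tool_rot: [0.719, 0.695, 0.0, 0.0]
ft_force: [0.2, 0.1, -0.3]
grip_width: 0.023
grip_force: 25.0
```

```bash
python3 - <<'E'
from h import *
o=robot.get_obs();print(o['position'],o['ft_force']);go([.569,-.014,.0919],-2)
E
```

```text
[ 0.57120659 -0.01449763  0.13871225] [ 0.22056693  0.08440008 -0.27802334]
shift units [ 0.01 -0.06  1.17] yaw now -1.93 turn rz units 0.02
```

jog_arm(motion=[0.01,-0.05,0,0,0,0,1,0,0,0.4,0,0,0,1,0,0,0.35,0,0,0,1,0,0,0.15,0,0,0,1,0,0,0.1,0,0,0,1,0,0,0.1,0,0,0,1,0,0,0,0,0,0,1])

```text
time: 48.15
position: [0.5683, -0.0138, 0.0951]
tool_rot: [0.719, 0.695, -0.0, -0.0]
ft_force: [0.2, -0.8, -0.4]
grip_width: 0.0232
grip_force: 25.0
```

jog_arm(motion=[0,0,0.1,0,0,0,1,0,0,0.1,0,0,0,1,0,0,0,0,0,0,1])

```text
time: 48.52
position: [0.568, -0.0138, 0.0868]
tool_rot: [0.719, 0.695, -0.0, -0.0]
ft_force: [0.3, 1.1, -0.4]
grip_width: 0.023
grip_force: 25.0
```

jog_arm(motion=[0,0,0.12,0,0,0,1,0,0,0.12,0,0,0,1,0,0,0.1,0,0,0,1,0,0,0.05,0,0,0,1,0,0,0,0,0,0,1])

```text
time: 49.15
position: [0.5682, -0.0138, 0.0714]
tool_rot: [0.719, 0.695, -0.0, -0.0]
ft_force: [-0.0, -1.0, -1.6]
grip_width: 0.0233
grip_force: 25.0
```

jog_arm(motion=[0,0,0.02,0,0,0,-0.4,0,0,0,0,0,0,-0.4,0,0,0,0,0,0,-0.4,0,0,-0.5,0,0,0,-0.4,0,0,-0.8,0,0,0,-0.4,0,0,-0.8,0,0,0,-0.4,0.28,0.73,0,0,0,0,-0.4,0.28,0.73,0,0,0,0,-0.4,0.28,0.73,0,0,0,0,-0.4,0.28,0.73,0,0,0,0,-0.4,0,0,0,0,0,0,-0.4,0,0,0,0,0,0,-0.4])

```text
time: 50.65
position: [0.6853, 0.027, 0.1542]
tool_rot: [0.719, 0.695, -0.001, -0.001]
ft_force: [-0.0, -0.2, -0.3]
grip_width: 0.0609
grip_force: 0.0
```

```bash
python3 - <<'E'
from h import *
o=robot.get_obs();print(o['position'],o['ft_force']);go([.686,.0271,.054],-2)
E
```

```text
[0.68527197 0.02697409 0.15422565] [-0.02987227 -0.21848857 -0.27664376]
shift units [0.   0.02 2.51] yaw now -1.91 turn rz units 0.02
```

jog_arm(motion=[0,0.02,0.8,0,0,0,-0.4,0,0,0.8,0,0,0,-0.4,0,0,0.6,0,0,0,-0.4,0,0,0.3,0,0,0,-0.4,0,0,0,0,0,0,-0.4,0,0,0,0,0,0,1,0,0,0,0,0,0,1,0,0,0,0,0,0,1,0,0,0,0,0,0,1,0,0,0,0,0,0,1])

```text
time: 51.9
position: [0.6874, 0.027, 0.055]
tool_rot: [0.719, 0.695, 0.0, 0.0]
ft_force: [-1.0, 0.6, 0.9]
grip_width: 0.0232
grip_force: 25.0
```

jog_arm(motion=[0,0,-0.5,0,0,0,1,0,0,-0.9,0,0,0,1,0,0,-0.9,0,0,0,1,0,0,0,0,0,0,1,0,0,0,0,0,0,1])

```text
time: 52.52
position: [0.6868, 0.0271, 0.1467]
tool_rot: [0.719, 0.695, -0.0, -0.0]
ft_force: [-0.1, 0.7, -1.2]
grip_width: 0.0235
grip_force: 25.0
```

```bash
python3 - <<'E'
from h import *
held('w16');go([.478,-.0108,.139],-2)
E
```

```text
[0.68625967 0.02711791 0.14575883] 0.023498783276559475
[(222, 68, 49, 37), (223, 71, 50, 36), (224, 69, 49, 30), (225, 69, 48, 31), (226, 69, 50, 34), (227, 68, 48, 36), (228, 68, 48, 31), (229, 68, 50, 38), (230, 71, 49, 38), (231, 69, 49, 37), (232, 71, 51, 38), (233, 68, 45, 34), (234, 68, 46, 33), (235, 68, 49, 33), (236, 70, 49, 34), (237, 69, 44, 34), (238, 65, 45, 31), (239, 72, 50, 37), (240, 68, 46, 33), (241, 70, 47, 34), (242, 79, 54, 33), (243, 95, 61, 41), (244, 108, 70, 49), (245, 107, 68, 44), (246, 109, 66, 44), (247, 102, 64, 38), (248, 98, 59, 37), (249, 87, 61, 45), (250, 73, 59, 50), (251, 56, 53, 47), (252, 59, 57, 52), (253, 57, 55, 53), (254, 61, 57, 57), (255, 59, 59, 53), (256, 66, 65, 63), (257, 64, 64, 61), (258, 67, 67, 65), (259, 64, 67, 64), (260, 65, 65, 60), (261, 69, 68, 68)]
shift units [-1.12 -5.17  0.18] yaw now -1.92 turn rz units 0.02
```

jog_arm(motion=[-0.56,0,-0.5,0,0,0,1,-0.56,0,0,0,0,0,1,0,-0.86,0,0,0,0,1,0,-0.86,0,0,0,0,1,0,-0.86,0,0,0,0,1,0,-0.86,0,0,0,0,1,0,-0.86,0,0,0,0,1,0,-0.86,0,0,0,0,1,0,0,0.5,0,0,0,1,0,0,0,0,0,0,1,0,0,0,0,0,0,1])

```text
time: 53.95
position: [0.4805, -0.0119, 0.1472]
tool_rot: [0.719, 0.695, 0.0, 0.001]
ft_force: [-0.1, 0.3, 0.9]
grip_width: 0.0231
grip_force: 25.0
```

```bash
python3 - <<'E'
from h import *
o=robot.get_obs();print(o['position'],o['ft_force']);go([.478,-.0108,.095],-2)
E
```

```text
[ 0.48051068 -0.01190781  0.14716231] [-0.09187672  0.28452618  0.92282457]
shift units [ 0.03 -0.07  1.3 ] yaw now -1.98 turn rz units 0.00
```

jog_arm(motion=[0.03,-0.06,0.3,0,0,0,1,0,0,0.4,0,0,0,1,0,0,0.3,0,0,0,1,0,0,0.15,0,0,0,1,0,0,0.1,0,0,0,1,0,0,0.1,0,0,0,1,0,0,0,0,0,0,1])

```text
time: 54.82
position: [0.4776, -0.0099, 0.0927]
tool_rot: [0.719, 0.695, 0.0, 0.0]
ft_force: [1.0, -1.9, -1.8]
grip_width: 0.0234
grip_force: 25.0
```

jog_arm(motion=[0,0,0.1,0,0,0,1,0,0,0.1,0,0,0,1,0,0,0,0,0,0,1])

```text
time: 55.2
position: [0.4777, -0.0099, 0.0845]
tool_rot: [0.719, 0.695, 0.0, 0.0]
ft_force: [0.9, -3.4, -2.8]
grip_width: 0.0233
grip_force: 25.0
```

Going in smoothly.

jog_arm(motion=[0,0,0.12,0,0,0,1,0,0,0.12,0,0,0,1,0,0,0.07,0,0,0,1,0,0,0,0,0,0,1])

```text
time: 55.7
position: [0.4776, -0.0101, 0.072]
tool_rot: [0.719, 0.695, -0.0, 0.0]
ft_force: [0.2, -5.8, -1.0]
grip_width: 0.0233
grip_force: 25.0
```

jog_arm(motion=[0,0,0.04,0,0,0,-0.4,0,0,0,0,0,0,-0.4,0,0,0,0,0,0,-0.4,0,0,-0.5,0,0,0,-0.4,0,0,-0.8,0,0,0,-0.4,0,0,-0.8,0,0,0,-0.4,0.34,0.85,0,0,0,0,-0.4,0.34,0.85,0,0,0,0,-0.4,0.34,0.85,0,0,0,0,-0.4,0.34,0.85,0,0,0,0,-0.4,0.34,0.85,0,0,0,0,-0.4,0.34,0.85,0,0,0,0,-0.4])

```text
time: 57.2
position: [0.6843, 0.0661, 0.1544]
tool_rot: [0.719, 0.695, -0.0, -0.001]
ft_force: [-0.3, -0.5, -0.3]
grip_width: 0.0606
grip_force: 0.0
```

jog_arm(motion=[0,0,0,0,0,0,-0.4,0,0,0,0,0,0,-0.4])

```text
time: 57.45
position: [0.6823, 0.0654, 0.154]
tool_rot: [0.719, 0.695, -0.001, -0.001]
ft_force: [-0.0, -0.2, -0.4]
grip_width: 0.061
grip_force: 0.0
```

```bash
python3 - <<'E'
from h import *
o=robot.get_obs();print(o['position'],o['ft_force']);go([.688,.072,.054],-2)
E
```

```text
[0.68233379 0.06538353 0.15397242] [-0.00414215 -0.19005672 -0.36299269]
shift units [0.17 0.14 2.5 ] yaw now -1.90 turn rz units 0.03
```

jog_arm(motion=[0.17,0.14,0.8,0,0,0,-0.4,0,0,0.8,0,0,0,-0.4,0,0,0.6,0,0,0,-0.4,0,0,0.28,0,0,0,-0.4,0,0,0,0,0,0,-0.4,0,0,0,0,0,0,1,0,0,0,0,0,0,1,0,0,0,0,0,0,1,0,0,0,0,0,0,1,0,0,0,0,0,0,1])

```text
time: 58.7
position: [0.6896, 0.0718, 0.0558]
tool_rot: [0.719, 0.695, -0.0, -0.0]
ft_force: [-0.6, -0.6, 2.2]
grip_width: 0.0233
grip_force: 25.0
```

jog_arm(motion=[0,0,-0.5,0,0,0,1,0,0,-0.9,0,0,0,1,0,0,-0.9,0,0,0,1,0,0,-0.5,0,0,0,1,0,0,0,0,0,0,1])

```text
time: 59.32
position: [0.6909, 0.0717, 0.17]
tool_rot: [0.719, 0.695, 0.002, 0.002]
ft_force: [0.0, 0.0, -0.7]
grip_width: 0.0232
grip_force: 25.0
```

```bash
python3 - <<'E'
from h import *
held('w17');go([.4731,-.150,.15],-2)
E
```

```text
[0.6896041  0.07175963 0.1680332 ] 0.023192884892013474
[(222, 75, 57, 39), (223, 75, 56, 39), (224, 72, 54, 37), (225, 73, 53, 39), (226, 76, 55, 41), (227, 72, 55, 38), (228, 72, 51, 36), (229, 71, 50, 35), (230, 73, 53, 36), (231, 71, 50, 34), (232, 69, 48, 31), (233, 71, 50, 36), (234, 71, 49, 35), (235, 71, 49, 36), (236, 72, 49, 37), (237, 71, 49, 35), (238, 73, 51, 40), (239, 75, 54, 41), (240, 73, 49, 35), (241, 82, 57, 37), (242, 98, 65, 40), (243, 111, 71, 45), (244, 109, 71, 44), (245, 107, 66, 41), (246, 103, 63, 39), (247, 104, 71, 51), (248, 98, 76, 60), (249, 91, 80, 72), (250, 75, 68, 63), (251, 62, 61, 56), (252, 56, 53, 49), (253, 58, 54, 54), (254, 65, 64, 59), (255, 67, 66, 64), (256, 64, 62, 62), (257, 71, 70, 65), (258, 66, 64, 63), (259, 67, 64, 64), (260, 66, 66, 62), (261, 72, 69, 66)]
shift units [-5.72 -5.22  0.45] yaw now -1.92 turn rz units 0.02
```

jog_arm(motion=[-0.95,-0.87,0,0,0,0,1,-0.95,-0.87,0,0,0,0,1,-0.95,-0.87,0,0,0,0,1,-0.95,-0.87,0,0,0,0,1,-0.95,-0.87,0,0,0,0,1,-0.95,-0.87,0,0,0,0,1,0,0,0.4,0,0,0,1,0,0,0,0,0,0,1,0,0,0,0,0,0,1])

```text
time: 60.5
position: [0.4733, -0.1487, 0.151]
tool_rot: [0.719, 0.695, -0.0, -0.001]
ft_force: [-0.4, 0.7, -1.1]
grip_width: 0.0233
grip_force: 25.0
```

```bash
python3 - <<'E'
from h import *
o=robot.get_obs();print(o['position'],o['ft_force']);go([.4731,-.150,.0935],-2)
E
```

```text
[ 0.47329766 -0.14867208  0.15104239] [-0.40672621  0.71893396 -1.11781085]
shift units [-0.03 -0.    1.44] yaw now -1.88 turn rz units 0.03
```

jog_arm(motion=[-0.03,0,0.3,0,0,0,1,0,0,0.4,0,0,0,1,0,0,0.3,0,0,0,1,0,0,0.2,0,0,0,1,0,0,0.15,0,0,0,1,0,0,0.1,0,0,0,1,0,0,0,0,0,0,1])

```text
time: 61.38
position: [0.4734, -0.1505, 0.0935]
tool_rot: [0.719, 0.695, -0.0, 0.0]
ft_force: [0.2, -0.6, -0.8]
grip_width: 0.0231
grip_force: 25.0
```

jog_arm(motion=[0,0,0.1,0,0,0,1,0,0,0.1,0,0,0,1,0,0,0,0,0,0,1])

```text
time: 61.75
position: [0.4734, -0.1505, 0.0853]
tool_rot: [0.719, 0.695, -0.0, 0.0]
ft_force: [0.1, -0.7, -3.1]
grip_width: 0.0233
grip_force: 25.0
```

jog_arm(motion=[0,0,0.12,0,0,0,1,0,0,0.12,0,0,0,1,0,0,0.1,0,0,0,1,0,0,0,0,0,0,1,0,0,0.02,0,0,0,-0.4,0,0,0,0,0,0,-0.4,0,0,0,0,0,0,-0.4])

```text
time: 62.62
position: [0.473, -0.15, 0.071]
tool_rot: [0.719, 0.695, -0.0, -0.0]
ft_force: [-0.3, 0.4, 0.7]
grip_width: 0.0458
grip_force: 0.0
```

jog_arm(motion=[0,0,-0.5,0,0,0,-0.4,0,0,-1,0,0,0,-0.4,0,0,-1,0,0,0,-0.4,0,0,-1,0,0,0,-0.4,0.2,0.5,-1,0,0,0,-0.4,0,0,0,0,0,0,-0.4,0,0,0,0,0,0,-0.4,0,0,0,0,0,0,-0.4])

```text
time: 63.62
position: [0.4921, -0.1425, 0.2496]
tool_rot: [0.719, 0.695, -0.001, -0.002]
ft_force: [-1.2, -0.6, -0.4]
grip_width: 0.0613
grip_force: 0.0
```

```bash
python3 - <<'E'
from h import *
im,o=snap('wrist','w18');p,R=tool();print(p);snap('side','s18');snap('scene','sc18')
for b in blobs(im,(0,0,120),(180,110,255),60,(260,20,430,230)):
    if b[1][4]<400 and b[1][2]<30:print(b,on('wrist',*b[0],.090,o).round(4))
for b in blobs(im,(100,120,30),(130,255,255),30,(260,10,440,230)):print('blue',b,on('wrist',*b[0],.08,o).round(4))
m=cv2.inRange(cv2.cvtColor(im,cv2.COLOR_BGR2HSV),(0,130,60),(8,255,255));n,_,st,ce=cv2.connectedComponentsWithStats(m)
for s,c in zip(st[1:],ce[1:]):
  if s[4]>20:print('red',s,on('wrist',c[0],s[1]+s[3],.12,o).round(4))
for n,X in dict(af=(.564,-.153),yf=(.568,-.0138),yn=(.4777,-.0105),an=(.4734,-.1505)).items():print(n,np.round(proj('wrist',[*X,.09],o),1))
E
```

```text
[ 0.49229627 -0.14257552  0.24968826]
blue (array([297.8,  65.7]), array([288,  61,  20,   8,  35], dtype=int32)) [ 0.4778 -0.0169  0.08  ]
blue (array([338.2, 222.8]), array([324, 216,  29,  14, 372], dtype=int32)) [ 0.5149 -0.1858  0.08  ]
red [379   0  14   7  82] [0.563  0.0335 0.12  ]
af [384.8 194.6]
yf [387.1  60.2]
yn [296.9  57.9]
an [298.2 195. ]
```

jog_arm(motion=[0.88,0.33,0,0,0,0,-0.4,0.88,0.33,0,0,0,0,-0.4,0.88,0.33,0,0,0,0,-0.4,0.88,0.33,0,0,0,0,-0.4,0.88,0.33,0,0,0,0,-0.4,0,0,0.8,0,0,0,-0.4,0,0,0.8,0,0,0,-0.4,0,0,0.6,0,0,0,-0.4,0,0,0,0,0,0,-0.4,0,0,0,0,0,0,-0.4])

```text
time: 65.03
position: [0.5659, 0.0305, 0.1636]
tool_rot: [0.719, 0.695, 0.0, 0.0]
ft_force: [0.9, -0.4, 1.2]
grip_width: 0.0608
grip_force: 0.0
```

```bash
python3 - <<'E'
from h import *
im,o=snap('wrist','w19');p,R=tool();print(p);go([.565,.0315,.096],-2)
m=cv2.inRange(cv2.cvtColor(im,cv2.COLOR_BGR2HSV),(0,130,50),(8,255,255))|cv2.inRange(cv2.cvtColor(im,cv2.COLOR_BGR2HSV),(174,130,50),(180,255,255));n,_,st,ce=cv2.connectedComponentsWithStats(m)
for s,c in zip(st[1:],ce[1:]):
  if s[4]>20:print('red',s,c,on('wrist',c[0],s[1]+s[3],.12,o).round(4))
s=cv2.imread('pics/sc18.png');h=cv2.cvtColor(s,cv2.COLOR_BGR2HSV)
for b in blobs(s,(105,100,20),(130,255,140),8,(280,140,400,250)):print('scene blue',b,on('scene',*b[0],.073).round(4))
m=cv2.inRange(h,(0,130,80),(8,255,255));n,_,st,ce=cv2.connectedComponentsWithStats(m)
for q in st[1:]:
  if 280<q[0]<400 and 140<q[1]<250: print('scene red',q)
E
```

```text
[0.56622964 0.03047361 0.16410577]
shift units [ 0.02 -0.03  1.7 ] yaw now -1.93 turn rz units 0.02
red [301 201  22  16 291] [311.5532646  208.80756014] [0.5639 0.0356 0.12  ]
scene blue (array([313.9, 170.2]), array([310, 163,  11,  15,  57], dtype=int32)) [ 0.551  -0.1661  0.073 ]
scene blue (array([336.9, 166.2]), array([335, 162,   5,   9,  41], dtype=int32)) [ 0.475  -0.1449  0.073 ]
scene blue (array([361.9, 186.3]), array([359, 182,   7,   9,  49], dtype=int32)) [ 0.4796 -0.0064  0.073 ]
scene blue (array([337.9, 194.9]), array([336, 192,   5,   8,  33], dtype=int32)) [ 0.5678 -0.01    0.073 ]
```

jog_arm(motion=[0.2,-0.03,0.6,0,0,0,-0.4,0,0,0.6,0,0,0,-0.4,0,0,0.5,0,0,0,-0.4,0,0,0,0,0,0,-0.4,0,0,0,0,0,0,1,0,0,0,0,0,0,1,0,0,0,0,0,0,1,0,0,0,0,0,0,1,0,0,0,0,0,0,1,0,0,0,0,0,0,1], grip_force=20)

```text
time: 66.32
position: [0.5632, 0.0388, 0.0952]
tool_rot: [0.719, 0.695, -0.001, -0.001]
ft_force: [-2.8, 0.2, 4.3]
grip_width: 0.0154
grip_force: 20.0
```

jog_arm(motion=[0.1,0,0,0,0,0,1,0.29,0,0.02,0,0,0,1,0.28,0,0.07,0,0,0,1,0.26,0,0.12,0,0,0,1,0.24,0,0.16,0,0,0,1,0.2,0,0.2,0,0,0,1,0.16,0,0.24,0,0,0,1,0.12,0,0.26,0,0,0,1,0,0,0,0,0,0,1])

```text
time: 67.45
position: [0.5651, 0.1056, 0.052]
tool_rot: [0.719, 0.695, -0.001, -0.001]
ft_force: [-3.6, 3.5, 3.5]
grip_width: 0.0153
grip_force: 20.0
```

jog_arm(motion=[0.02,0,0.08,0,0,0,1,0,0,0,0,0,0,1])

```text
time: 67.7
position: [0.5652, 0.1066, 0.05]
tool_rot: [0.719, 0.695, -0.001, -0.001]
ft_force: [-4.8, 3.9, 11.5]
grip_width: 0.0153
grip_force: 20.0
```

jog_arm(motion=[0,0,0.08,0,0,0,1,0,0,0.05,0,0,0,1,0,0,0,0,0,0,1])

```text
time: 68.08
position: [0.5651, 0.1074, 0.0454]
tool_rot: [0.719, 0.695, -0.0, -0.002]
ft_force: [-2.7, 6.3, 13.2]
grip_width: 0.0149
grip_force: 20.0
```

jog_arm(motion=[0,0,0,0,0,0,-0.4,0,0,0,0,0,0,-0.4,0,0,0,0,0,0,-0.4,0,0,-0.8,0,0,0,-0.4,0,0,-0.7,0,0,0,-0.4,0,0,0,0,0,0,1,0,0,0,0,0,0,1,0,0,0,0,0,0,1,0,0,0,0,0,0,1,0,0,0,0,0,0,1,0,0,0,0,0,0,1])

```text
time: 69.45
position: [0.5666, 0.1055, 0.1037]
tool_rot: [0.719, 0.695, -0.0, -0.0]
ft_force: [0.8, -0.8, -0.5]
grip_width: 0.0088
grip_force: 0.0
```

jog_arm(motion=[0,0,0.3,0,0,0,1,0,0,0.2,0,0,0,1,0,0,0.1,0,0,0,1,0,0,0,0,0,0,1])

```text
time: 69.95
position: [0.5663, 0.1057, 0.0812]
tool_rot: [0.719, 0.695, -0.0, -0.0]
ft_force: [-2.0, 0.3, 11.9]
grip_width: 0.0005
grip_force: 5.4
```

jog_arm(motion=[0,0,0.08,0,0,0,1,0,0,0,0,0,0,1])

```text
time: 70.2
position: [0.5666, 0.1059, 0.0804]
tool_rot: [0.719, 0.695, 0.0, 0.0]
ft_force: [-8.0, 0.4, 26.7]
grip_width: 0.0003
grip_force: 11.8
```

jog_arm(motion=[0,0,-0.8,0,0,0,1,0,0,-1,0,0,0,1,0,0,-1,0,0,0,1,-0.8,0,-1,0,0,0,1,-0.8,0,-0.5,0,0,0,1,0,0,0,0,0,0,1,0,0,0,0,0,0,1])

```text
time: 71.08
position: [0.5638, 0.0419, 0.2478]
tool_rot: [0.719, 0.695, -0.0, -0.001]
ft_force: [-0.4, -0.3, 0.8]
grip_width: 0.0001
grip_force: 0.0
```

```bash
python3 - <<'E'
from h import *
im,o=snap('wrist','w20');print(o['position'],o['ft_force'])
m=cv2.inRange(cv2.cvtColor(im,cv2.COLOR_BGR2HSV),(0,130,50),(8,255,255));n,_,st,ce=cv2.connectedComponentsWithStats(m)
for s,c in zip(st[1:],ce[1:]):
  if s[4]>20:print('red',s,c,on('wrist',c[0],s[1],.067,o).round(4),on('wrist',c[0],s[1]+s[3],.05,o).round(4))
s,_=snap('scene','sc20')
for b in blobs(s,(105,100,20),(130,255,140),8,(280,140,400,250)):print('scene blue',b[0],b[1])
E
```

```text
[0.56381468 0.04192147 0.24777132] [-0.40260442 -0.25314532  0.81450366]
red [311 142  11  17  81] [315.2345679  150.55555556] [0.5647 0.0862 0.067 ] [0.5639 0.0656 0.05  ]
scene blue [313.5 170.6] [310 163  11  15  49]
scene blue [337.  166.1] [334 162   6   9  37]
scene blue [362.1 186.2] [360 182   6   9  41]
scene blue [337.9 195. ] [336 192   5   8  34]
```

```bash
python3 -c "
from rig import robot
print(robot.hand_in())"
```

```text
the job is handed in; nothing more can be done
None
```

I handed in the job at about 71 s of the 210 s limit: both bars are laid and pinned at each end, and the lever is pressed down to its stop. The hand-in returned no verdict; I judged the pins and lever from arm heights, contact forces and camera positions.

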